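# Set up the probe calibration check

### The arm

A 6-joint arm with a two-finger parallel gripper is mounted at the origin on the work surface. World frame = base frame: x ahead of the robot, y to its left, z up, the work surface at z = 0. Lengths are in m, angles in rad, forces in N, time in s.
With the tool pointing down it reaches from about 0.35 to 0.85 m from the base axis. Payload 8.1 kg.
Tool frame: the origin (TCP) lies at the centre of the arm's flange, where the gripper is bolted on; the fingertips stand 186 mm ahead of it and the grasp point (between the pads) lies 167 mm ahead of it; y points along the fingers, z is the direction in which the jaws open and shut, and the axes are right-handed (so a half turn about y gives the same grasp; the last joint's range is limited). The gripper opens to 93 mm and grips with 3 to 60 N. Pads are 15 mm wide; open, the fingers measure 128 mm over their backs; the gripper's body (75 mm by 188 mm) begins 65 mm behind the grasp point.
Start: joints at [1.187, 0.13, 1.488, -0, 1.523, -0.085], TCP at [0.177, 0.573, 0.405] pointing down, gripper open.
Joint ranges: [-2.96, 2.96], [-0.89, 2.26], [0.02, 2.5], [-1.34, 4.48], [0, 2.73], [-2.66, 2.66]. Speed limits (rad/s): [2.39, 2.39, 2.79, 3.14, 3.14, 3.14].

### API

Orientations are given as a rotation vector (axis times angle).
In Python, from cell import bot, imaging, order gives the robot as it stands.
- The arm moves only by the tool send_rows, never from a script. Its arguments are lists of equal length, an entry for each row: "twist": the turn, a rotation vector about the tool's x, y, z in rad, a list of three; "offset": the shift along the tool's x, y, z in cm, a list of three; "hand": the finger opening in cm, from 0 to 9.3. A call has 1 to 8 rows; each row shifts and turns the commanded pose from where the row before left it, along the tool's axes as they then stand; what a row does not reach is not made up. A row lasts 1/8 s, in which the tool goes at most 62.5 mm and 10.7 degrees, less where a joint would pass 70% of its speed; a pose out of reach is approached as far as the arm can. A call with a gripper value outside its range is refused whole. The fingers move at their own pace and stop on an object; the grip force is fixed at half the most. Time passes only in rows, so rows that do not move let the fingers close. It gives the time, the measured TCP pose, the force and the opening at its end, in the units of the state.
- bot.get_state(): the state, without advancing time (a new reading comes with each control period).
- imaging.grab_frame(name): name is "side" or "top" or "wrist"; returns a dict with "color" (400x640x3 uint8, red, green, blue), "fx", "fy", "cx", "cy" (pixels), "rvec" (rotation vector, rad) and "tvec" (3), from world to camera coordinates, as OpenCV has them. Camera axes: x right, y down, z forward; pixel columns grow to the right and rows downward; lengths in m; the calibration is good to about 2 mm. A picture is of the moment at which its call begins. There is no depth.
- order.finish_job(): hands the job in, once; it reports no verdict.
Trained networks look in a picture, given as the dict that the camera call returned (one of the last four; its "shot" number tells which), for a name from the list of things; names that differ only in an ending like _2 or _b are one class to them, and where a whole thing is asked for, a point or a joint stands for the part that bears it (a point fixed in the world has none). Each returns a list of dicts, best first, with "score" (0 to 1); they miss things now and then, are a little off and sometimes report something else, mostly with a low value. They report only what shows in the picture. A call takes as long as a camera call. They do not tell look-alikes from the thing itself.
- imaging.look_for(label, picture): "at" ([x, y, z] in m, in world coordinates, good to about 4 mm: the middle of the surface that is visible of it).
- imaging.pinpoint(label, picture): "at" ([x, y, z] in m, in world coordinates, good to about 4 mm: a listed point, or the origin of a listed thing).
The state is a dict: "time": time; "joints": joint angles; "qd": joint speeds; "joint_efforts": joint torques, N m; "tcp_pos": TCP position; "tcp_rot": TCP orientation; "contact_force": force on the tool from outside, world axes, zero at the start; "wrist_torque": the same for the moment, N m; "finger_gap": opening from 0.0 (shut) to 1.0 (fully open).
Only numpy, scipy, OpenCV 4.12 (cv2) and the standard library are available. Lean on these libraries where they do the work, as an engineer would, in place of code of your own. Each camera call takes 0.05 s, during which the arm holds its last target.

### The job

Set up the calibration check: take the white handpiece off the fader console and lay it flat in the blue tray without dropping it, slide the blue fader until its white line is level with the green pointer, and slide the grey test block along the bed of the stand, without lifting it, until the centre of its yellow-and-black spot is right under the tip of the fixed probe. Do not knock the probe, and leave the orange fader, the green pointer and everything else where they are.

Things in the scene. Friction and masses are not known exactly. Their poses are not given: they have to be found in the camera images.
- console: grey fixed fader console, 160 (x) by 240 (y) by 30 mm high; origin at the centre of its underside, top face 30 mm above it. Two parallel tracks run along its y axis at x = -37 mm (blue fader) and x = +37 mm (orange fader). It swaps sides of the table with the stand from run to run
- blue_fader_top (a point): centre of the top of the blue fader grip (where its white line crosses), 66.5 mm above the console's underside. The grip is a block 30 mm along the console's x, 24 mm along the track (console y) and 35 mm high standing on the console's top; it slides along console y from y = -70 to +70 mm, takes about 2 N to move and stays where it is left
- orange_fader_top (a point): the same point on the orange fader grip (same size and track, 74 mm beside the blue one); it must stay where it is
- pointer_mark (a point): centre of the top of the green pointer, a tab 8 mm wide along the track and 20 mm long that sticks out of the console's front edge at x = -90 mm, top 29 mm above the console's underside. The blue fader is level with it when both have the same console y. Stiff; it must not be moved
- handpiece: white loose handpiece, 160 mm long along its x axis and 26 mm thick, mass about 0.14 kg; handle 30 mm wide from x = -80 to +35 mm, flat-sided head 42 mm wide from x = +35 to +80 mm; origin at the middle of its length on its underside, z up. It starts lying flat on the console across both tracks, lengthwise roughly along console x, between the fader grips and the other end of the tracks
- handpiece_mid (a point): middle of the handpiece, 13 mm above its underside
- tray: blue fixed open tray between console and stand, outside 210 (x) by 110 (y) by 22 mm high, walls and floor 5 mm thick (inside 200 by 100 mm); origin at the centre of its underside
- stand: fixed probe stand: aluminium bed 340 (x) by 240 (y) by 12 mm thick, origin at the centre of its underside, bed surface 12 mm above it; a round column of 26 mm diameter at x = +148 mm rises to 172 mm and carries an arm, 20 mm wide and 140 to 162 mm above the underside (42 mm wide and 134 to 168 mm high at its clamp on the column), that reaches back to x = +62 mm
- probe_tip (a point): point of the fixed black probe that hangs from the arm's end, at x = +70, y = 0, z = 57 mm in the stand's frame, 10 mm above the test block's top; the probe's body is 18 mm in diameter above 30 mm over its tip. Fragile
- test_block: loose grey test block lying flat on the bed, 180 (x) by 50 (y) by 35 mm high, 0.25 to 0.5 kg, dragging on the bed with 1 to 5 N plus whatever the gripper presses; origin at the centre of its underside, its x axis points along its length to the end with the spot
- spot (a point): centre of the 30 mm round yellow-and-black spot on the block's top, 65 mm from the block's centre towards +x
- weight: loose brass weight standing on the bed beside the block, 36 mm diameter, 64 mm high; origin under its centre; leave alone
- gel_bottle: loose clear bottle with a blue cap standing beyond the tray, 54 mm diameter, 150 mm high; origin under its centre; leave alone
- swab_jar: loose glass jar with a steel lid standing between robot and tray, 64 mm diameter, 75 mm high; origin under its centre; leave alone
- mug: loose blue mug at the back, 80 mm diameter, handle pointing roughly away from the robot, 90 mm high; origin under its centre; leave alone
- spray_bottle: loose green bottle at the back, 66 mm diameter, 160 mm high; origin under its centre; leave alone
- glove_box: loose cardboard glove box at the left side, 120 (x) by 220 (y) by 70 mm high; origin under its centre; leave alone
- probe: the fixed probe together with its arm (its frame is the stand's frame); not to be knocked
Things that resemble listed ones, but are neither listed nor needed, are in the scene too. What is shaped like the handpiece but red is not meant.

How it is judged:
By the outcome, as a careful person would: the job done as asked, in the order asked, and still so for the second after the job is handed in, with the robot touching nothing.
It also fails if it takes over 67 s, if anything falls off the work surface, if the arm or the gripper's body presses on something with over 40 N, if the wrist force passes 120 N, or if a joint passes its speed limit or range.

## Working session

There is one attempt and no reset: what is moved stays moved. The work goes in short steps, Python scripts to look and compute and a tool call to move; the robot and the scene stay as the last step left them, time stands still between calls to the robot, and variables do not carry over. Pictures are saved under pics/ and viewed, and the job is handed in when it is done.

Besides the shell and the picture viewer there is one more tool, called after "Emit:" by a JSON object that holds its "api" and its "payload". send_rows: Moves the arm, as the interface text tells. Its arguments: {"type":"object","properties":{"twist":{"type":"array"},"offset":{"type":"array"},"hand":{"type":"array"}},"required":["twist","offset","hand"]}

```bash
ls; mkdir -p pics; python3 - <<'E'
from cell import bot, imaging, order
import cv2
print(bot.get_state())
for n in ["side","top","wrist"]:
    f=imaging.grab_frame(n); cv2.imwrite(f"pics/a_{n}.png",f["color"][:,:,::-1]); print(n,f["fx"],f["cx"],f["cy"],f["rvec"],f["tvec"])
E
```

```text
pics
{'time': 0.0, 'joints': array([ 1.18659129e+00,  1.31155381e-01,  1.48925090e+00,  2.24802550e-05,
        1.52297738e+00, -8.54077328e-02]), 'qd': array([-0.00088451, -0.00172264,  0.0005075 , -0.00123148,  0.0015003 ,
       -0.00073102]), 'joint_efforts': array([ 5.88275961e-04, -5.59830558e+01, -4.91767502e+01,  7.70343840e-02,
        3.51575750e-02, -1.28608463e-05]), 'tcp_pos': array([0.17651962, 0.57321852, 0.40370617]), 'tcp_rot': array([-1.55978331,  0.23491933, -0.23422823]), 'contact_force': array([-0.35293505,  0.04028914,  0.03293837]), 'wrist_torque': array([ 0.00986399, -0.01332748,  0.01744609]), 'finger_gap': 1.0040112329947832}
side 399.9479368846106 321.486190926845 200.89267611096844 [ 2.34779086 -0.7909246   0.28405729] [-0.39246586  0.30987374  1.17823382]
top 420.8089465866734 316.976418018203 196.97657011489738 [ 2.12132789 -2.14934031  0.14726758] [0.03834236 0.54211679 1.37471499]
wrist 297.8520143898078 322.62118531897863 200.07541576482004 [-2.33914965 -1.72690687 -0.23819828] [-0.5995357  -0.03290147  0.39074682]
```

View pics/a_side.png

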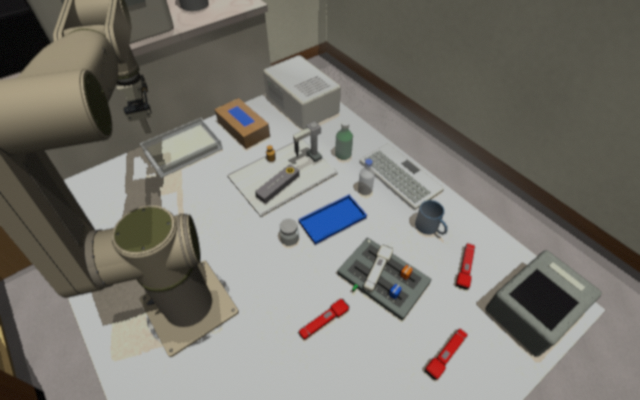

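View pics/a_top.png

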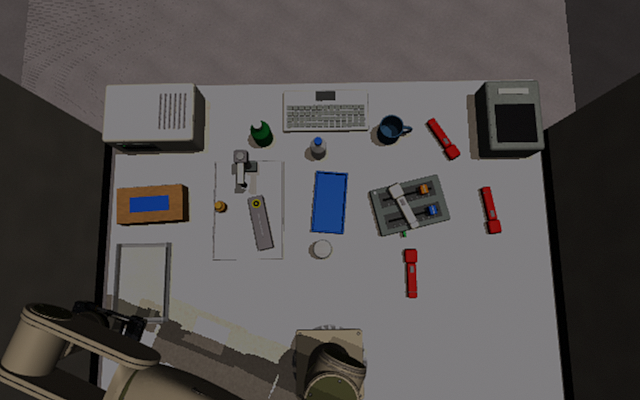

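View pics/a_wrist.png

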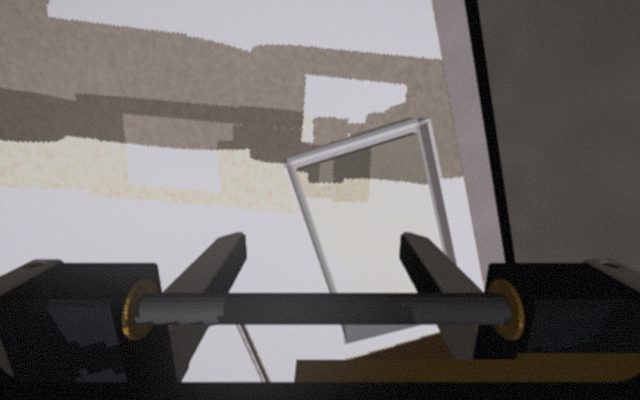

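The top view shows the console at (410,205), the tray at (330,203) and the stand at (248,210). The white handpiece lies across the console at (403,205). The three red look-alikes are at (443,138), (490,210) and (411,273).

```bash
cat > h.py <<'E'
import numpy as np, cv2
from scipy.spatial.transform import Rotation as R
from cell import bot, imaging, order
def K(f): return np.array([[f["fx"],0,f["cx"]],[0,f["fy"],f["cy"]],[0,0,1.]])
def proj(f,P):
    P=np.atleast_2d(np.array(P,float)); return cv2.projectPoints(P,np.array(f["rvec"],float),np.array(f["tvec"],float),K(f),None)[0][:,0]
def ray(f,uv,z):
    Rm=cv2.Rodrigues(np.array(f["rvec"],float))[0]; t=np.array(f["tvec"],float)
    c=-Rm.T@t; d=Rm.T@np.linalg.solve(K(f),np.array([uv[0],uv[1],1.])); s=(z-c[2])/d[2]; return c+s*d
def save(f,name,crop=None,s=1,pts=None):
    im=f["color"][:,:,::-1].copy()
    x0,y0,x1,y1=crop or (0,0,640,400)
    im=cv2.resize(im[y0:y1,x0:x1],None,fx=s,fy=s,interpolation=cv2.INTER_CUBIC)
    for p in (pts if pts is not None else []):
        cv2.circle(im,(int((p[0]-x0+.5)*s),int((p[1]-y0+.5)*s)),2,(255,0,255),-1)
    cv2.imwrite("pics/"+name+".png",im)
E
python3 - <<'E'
from h import *
np.set_printoptions(precision=4,suppress=True)
for n in ["top","side"]:
    f=imaging.grab_frame(n)
    print(n)
    for l in ["console","blue_fader_top","orange_fader_top","pointer_mark","handpiece","handpiece_mid","tray","stand","probe_tip","test_block","spot","weight","gel_bottle","swab_jar"]:
        for r in imaging.pinpoint(l,f)[:4]: print(l,np.array(r["at"]),round(r["score"],2),proj(f,r["at"])[0].round(0))
    if n=="top":
        save(f,"b_con",(360,165,460,245),8); save(f,"b_stand",(205,140,295,265),4.5); save(f,"b_tray",(300,160,360,240),7)
    else:
        save(f,"b_scon",(330,230,440,320),7); save(f,"b_sstand",(220,110,350,220),6)
E
```

```text
top
console [ 0.5179 -0.2801  0.0037] 0.57 [408. 204.]
blue_fader_top [ 0.4942 -0.3459  0.0639] 0.43 [432. 209.]
orange_fader_top [ 0.5594 -0.3234  0.0681] 0.53 [424. 189.]
orange_fader_top [ 0.5079 -0.2547  0.0389] 0.41 [402. 206.]
handpiece [ 0.2883 -0.2767 -0.0042] 0.87 [409. 272.]
handpiece [ 0.7518 -0.4082  0.0046] 0.84 [441. 138.]
handpiece [ 0.507  -0.2629  0.0313] 0.82 [404. 207.]
handpiece [ 0.5016 -0.5525 -0.0047] 0.72 [487. 208.]
handpiece_mid [ 0.4953 -0.5515  0.0089] 0.97 [488. 210.]
handpiece_mid [ 0.2898 -0.2783  0.0097] 0.81 [411. 272.]
handpiece_mid [ 0.7503 -0.4052  0.0164] 0.73 [442. 137.]
handpiece_mid [ 0.5087 -0.2547  0.0411] 0.71 [403. 206.]
tray [ 0.5303 -0.0116  0.002 ] 0.74 [330. 202.]
stand [0.5074 0.2657 0.0014] 0.73 [249. 210.]
stand [0.5156 0.3599 0.0119] 0.21 [222. 207.]
probe_tip [ 0.5307 -0.0117  0.0017] 0.2 [330. 202.]
test_block [0.4606 0.2232 0.0118] 0.55 [261. 223.]
spot [0.5274 0.2384 0.047 ] 0.69 [255. 202.]
weight [0.5189 0.3604 0.0114] 0.53 [221. 206.]
gel_bottle [0.7101 0.0279 0.0008] 0.56 [318. 152.]
swab_jar [0.3725 0.015  0.0051] 0.83 [323
[... 623 characters left out ...]
d [ 0.751  -0.4063  0.0095] 0.83 [465. 266.]
handpiece_mid [ 0.509  -0.2556  0.0433] 0.81 [377. 268.]
handpiece_mid [ 0.4992 -0.5568  0.0147] 0.74 [448. 353.]
tray [ 0.5303 -0.0038 -0.0019] 0.94 [331. 220.]
stand [0.5079 0.2672 0.0005] 0.91 [282. 176.]
stand [ 0.4934 -0.3475  0.0654] 0.39 [395. 289.]
probe_tip [0.5785 0.2714 0.0607] 0.77 [296. 156.]
test_block [0.4608 0.2237 0.0094] 0.65 [277. 187.]
spot [ 0.5084 -0.26    0.0293] 0.59 [377. 271.]
spot [0.5243 0.2362 0.0468] 0.56 [289. 171.]
weight [0.5171 0.3582 0.0088] 0.67 [270. 160.]
gel_bottle [ 0.7108  0.0283 -0.0018] 0.84 [364. 190.]
swab_jar [ 0.3694  0.0189 -0.0038] 0.76 [288. 239.]
swab_jar [ 0.51   -0.2558  0.0443] 0.63 [377. 267.]
```

View pics/b_con.png

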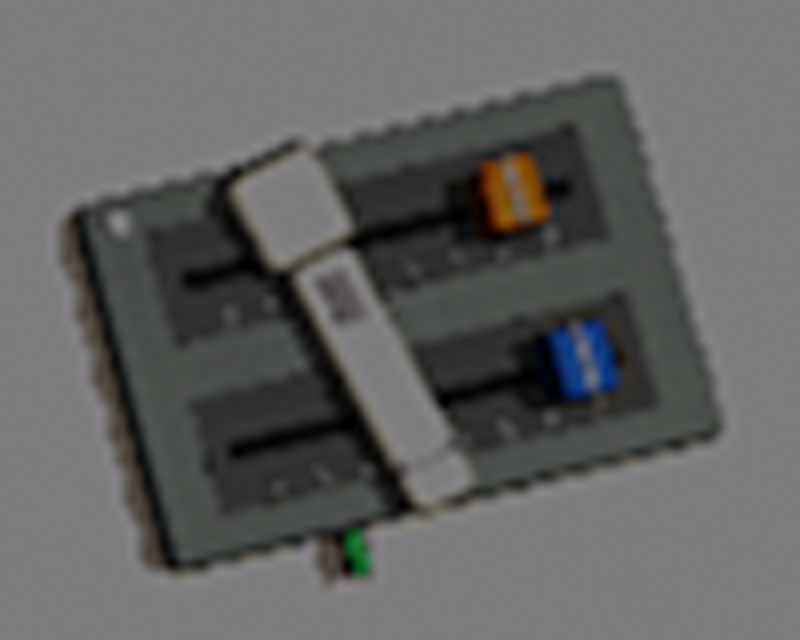

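View pics/b_stand.png

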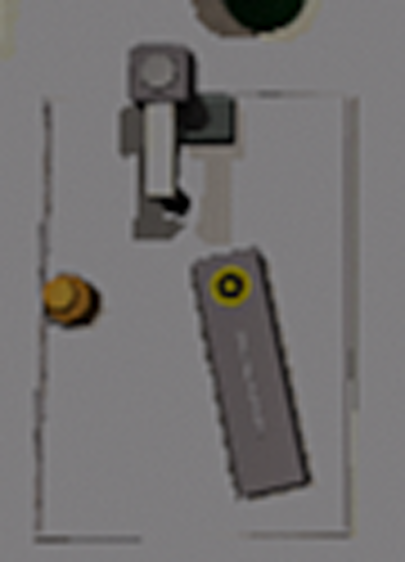

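View pics/b_scon.png

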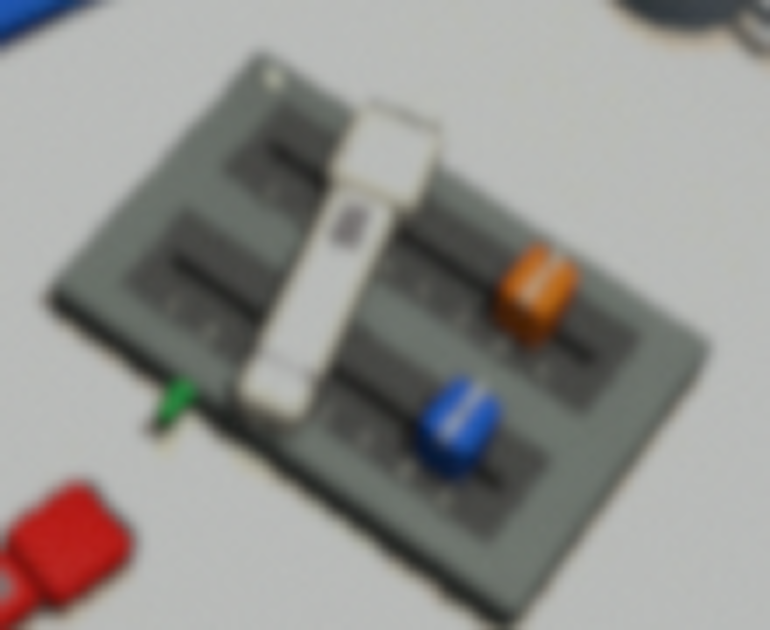

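View pics/b_sstand.png

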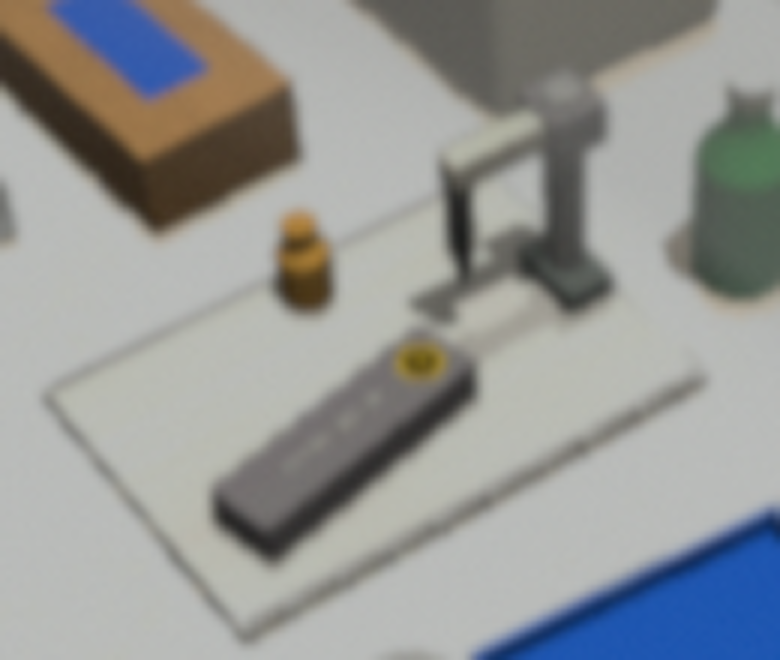

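View pics/b_tray.png

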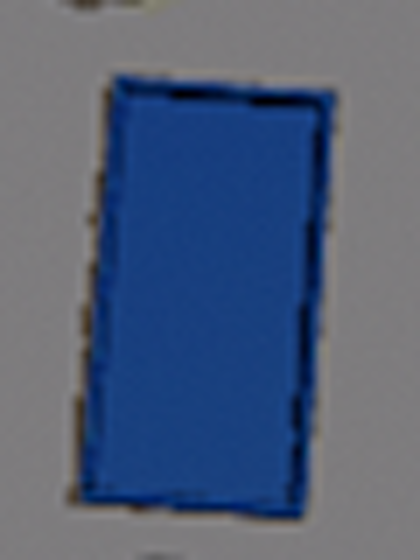

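```bash
cat > fit.py <<'E'
from h import *
from scipy.optimize import least_squares
import pickle
np.set_printoptions(precision=4,suppress=True)
fs={n:imaging.grab_frame(n) for n in ["top","side"]}
def px(p,c): x0,y0,s=c; return [x0+(p[0]+.5)/s-.5,y0+(p[1]+.5)/s-.5]
def fit(name,obs,x0):
    def W(l,q): c,s=np.cos(q[2]),np.sin(q[2]); return [q[0]+c*l[0]-s*l[1],q[1]+s*l[0]+c*l[1],l[2]]
    def res(q): return np.concatenate([proj(fs[n],W(l,q))[0]-px(p,c) for n,l,p,c in obs])
    r=least_squares(res,x0,loss='soft_l1',f_scale=1); print(name,r.x,np.degrees(r.x[2]).round(2)); print(r.fun.reshape(-1,2).round(1).tolist()); return r.x
T=(360,165,8);S=(330,230,7)
def L(n,c,ls,ps,z): return [(n,(a,b,z),p,c) for (a,b),p in zip(ls,ps)]
C=[(.08,.12),(-.08,.12),(-.08,-.12),(.08,-.12)]
o=L("top",T,C,[(85,210),(170,568),(718,435),(612,80)],.03)+L("side",S,C,[(262,52),(52,298),(512,618),(708,345)],.03)
qc=fit("console",o,[.515,-.28,.2])
hp=[(.08,.021),(.08,-.021),(.035,-.021),(.035,.021),(-.08,0)]
o=L("top",T,hp,[(232,185),(305,145),(355,235),(287,272),(443,497)],.056)+L("side",S,hp[:4],[(368,102),(438,125),(402,207),(335,178)],.056)
qh=fit("handpiece",o,[.507,-.26,.5])
St=(205,140,4.5);Ss=(220,110,6)
C=[(.17,.12),(.17,-.12),(-.17,-.12),(-.17,.12)]
o=L("top",St,C,[(45,97),(355,97),(350,535),(37,540)],.012)+L("side",Ss,C[1:],[(703,375),(248,630),(45,398)],.012)
qs=fit("stand",o,[.5,.26,0])
B=[(.09,.025),(.09,-.025),(-.09,-.025),(-.09,.025),(.065,0)]
o=L("top",St,B,[(192,260),(260,248),(310,482),(240,497),(231,286)],.047)+L("side",Ss,[B[4],B[3]],[(420,361),(215,488)],.047)
qb=fit("block",o,[.46,.22,.2])
C=[(.105,.055),(.105,-.055),(-.105,-.055),(-.105,.055)]
o=L("top",(300,160,7),C,[(115,78),(335,92),(303,517),(78,500)],.022)
qt=fit("tray",o,[.53,-.01,0])
for nm,n,p,c,z in [("ptr","top",(357,553),T,.029),("ptr","side",(178,400),S,.029),("blue","top",(585,362),T,.0665),("blue","side",(463,410),S,.0665),("or","top",(515,192),T,.0665),("or","side",(545,275),S,.0665),("weighttop","top",(62,293),St,.064)]:
    w=ray(fs[n],px(p,c),z); d=w[:2]-qc[:2]; a=qc[2]; print(nm,n,w,"console:",[np.cos(a)*d[0]+np.sin(a)*d[1],-np.sin(a)*d[0]+np.cos(a)*d[1]])
a=qs[2]; print("probe",qs[0]+.07*np.cos(a),qs[1]+.07*np.sin(a))
E
python3 fit.py
```

```text
console [ 0.5142 -0.2803  0.2293] 13.14
[[-1.3, -0.5], [0.4, 0.6], [1.3, -0.0], [1.1, -1.0], [-0.9, -0.4], [-1.4, -2.0], [-0.1, 0.5], [0.5, 0.1]]
handpiece [ 0.5071 -0.2571  0.4481] 25.67
[[-1.4, -0.5], [0.7, -1.1], [0.8, -0.4], [-1.9, 0.6], [0.7, 0.6], [-1.7, -0.7], [1.0, 1.2], [0.9, 0.7], [-2.4, -0.6]]
stand [0.5095 0.2676 0.0027] 0.15
[[-0.0, -0.1], [-0.3, -1.3], [1.0, -0.2], [-0.5, -0.2], [0.4, 0.3], [-0.9, 1.6], [-1.1, -0.5]]
block [0.4613 0.2216 0.2136] 12.24
[[0.1, -0.1], [-0.5, -0.7], [-0.5, -0.2], [0.3, -0.2], [0.2, -0.3], [-0.2, 0.9], [-1.7, 0.8]]
tray [ 0.529  -0.0101 -0.0942] -5.4
[[-0.3, -0.4], [0.2, 0.0], [0.3, 0.3], [-0.1, 0.1]]
ptr top [ 0.4163 -0.2585  0.029 ] console: [np.float64(-0.09038903546294468), np.float64(0.043524556247069024)]
ptr side [ 0.4206 -0.2595  0.029 ] console: [np.float64(-0.08640073710639574), np.float64(0.041529776032358065)]
blue top [ 0.4908 -0.3477  0.0665] console: [np.float64(-0.03813754765849926), np.float64(-0.060355519028685356)]
blue side [ 0.4959 -0.3465  0.0665] console: [np.float64(-0.032847190861042444), np.float64(-0.06032536281482337)]
or top [ 0.5618 -0.3227  0.0665] console: [np.float64(0.036716692352386913), np.float64(-0.052157067025729156)]
or side [ 0.5672 -0.3222  0.0665] console: [np.float64(0.04211113736099167), np.float64(-0.052816429020678526)]
weighttop top [0.5178 0.3581 0.064 ] console: [np.float64(0.14865378444950697), np.float64(0.6208222669146456)]
probe 0.5795441275155615 0.2677770231790487
```

```bash
cat >> h.py <<'E'
def pose():
    s=bot.get_state(); return np.array(s["tcp_pos"]),R.from_rotvec(s["tcp_rot"]).as_matrix(),s
def to(pos,head_deg,cur=None):
    """turn about y (rad, nearest half turn) then offset cm in tool frame after the turn (target vertical)"""
    p,M,s=pose()
    best=None
    for h in (head_deg,head_deg+180):
        a=np.radians(h); z=np.array([np.cos(a),np.sin(a),0]); y=np.array([0,0,-1.]); x=np.cross(y,z)
        T=np.stack([x,y,z],1); tw=R.from_matrix(M.T@T).as_rotvec()
        if best is None or np.linalg.norm(tw)<np.linalg.norm(best[0]): best=(tw,T)
    tw,T=best; d=np.array(pos)-p
    print("t",round(s["time"],2),"pos",p.round(4),"head",np.degrees(np.arctan2(M[1,2],M[0,2])).round(2),"y",M[:,1].round(3),"j6",round(s["joints"][5],2))
    print("twist",tw.round(3),"offset now-frame cm",(M.T@d*100).round(2),"after-turn",(T.T@d*100).round(2))
E
python3 - <<'E'
from h import *
to([.507,-.257,.404],25.7+90)
E
```

```text
t 1.75 pos [0.1766 0.5734 0.4047] head 72.88 y [ 0. -0. -1.] j6 -0.09
twist [ 0.    -0.747  0.   ] offset now-frame cm [ 56.02   0.07 -69.64] after-turn [-6.240e+00  7.000e-02 -8.916e+01]
```

```bash
cat >> h.py <<'E'
def Tm(h):
    a=np.radians(h); z=np.array([np.cos(a),np.sin(a),0]); y=np.array([0,0,-1.]); return np.stack([np.cross(y,z),y,z],1)
def plan(pos,head,n,polar=False,start=None):
    """n rows from measured pose to pos/head; prints round numbers (dead-reckoned so rounding does not add up)"""
    p0,M0,s=pose(); p=p0.copy(); h0=np.degrees(np.arctan2(M0[1,2],M0[0,2])); h=h0
    dh=head-h0
    M=M0; tw=[];of=[]
    for i in range(1,n+1):
        f=i/n
        if polar:
            r0,r1=np.hypot(*p0[:2]),np.hypot(*pos[:2]); a0,a1=np.arctan2(p0[1],p0[0]),np.arctan2(pos[1],pos[0])
            r=r0+f*(r1-r0); a=a0+f*(a1-a0); q=np.array([r*np.cos(a),r*np.sin(a),p0[2]+f*(pos[2]-p0[2])])
        else: q=p0+f*(np.array(pos)-p0)
        o=(M.T@(q-p)*100).round(1); t=round(-np.radians(h0+f*dh-h),3)
        p=p+M@(o/100); h=h-np.degrees(t); M=M@R.from_rotvec([0,t,0]).as_matrix()
        tw.append([0,t,0]); of.append(o.tolist())
    print("t",round(s["time"],2),"from",p0.round(4),"head",h0.round(2),"tilt",M0[:,1].round(4),"F",np.array(s["contact_force"]).round(1),"gap",round(s["finger_gap"],3))
    for k in range(0,n,8): print("tw",tw[k:k+8]); print("of",[[x+0.0 for x in o] for o in of[k:k+8]])
    print("end",p.round(4),h.round(2))
E
python3 - <<'E'
from h import *
plan([.507,-.257,.36],-64.3,24,True)
E
```

```text
t 1.75 from [0.1766 0.5734 0.4047] head 72.88 tilt [ 0. -0. -1.] F [-0.1 -0.4  0.4] gap 0.999
tw [[0, np.float64(0.1), 0], [0, np.float64(0.1), 0], [0, np.float64(0.099), 0], [0, np.float64(0.1), 0], [0, np.float64(0.1), 0], [0, np.float64(0.1), 0], [0, np.float64(0.099), 0], [0, np.float64(0.1), 0]]
of [[4.3, 0.2, -0.3], [4.4, 0.2, -0.2], [4.3, 0.2, 0.0], [4.3, 0.1, 0.1], [4.3, 0.2, 0.1], [4.3, 0.2, 0.3], [4.3, 0.2, 0.5], [4.2, 0.2, 0.5]]
tw [[0, np.float64(0.1), 0], [0, np.float64(0.1), 0], [0, np.float64(0.099), 0], [0, np.float64(0.1), 0], [0, np.float64(0.1), 0], [0, np.float64(0.1), 0], [0, np.float64(0.099), 0], [0, np.float64(0.1), 0]]
of [[4.3, 0.2, 0.6], [4.2, 0.2, 0.8], [4.1, 0.2, 0.8], [4.2, 0.1, 1.0], [4.0, 0.2, 1.1], [4.1, 0.2, 1.2], [4.0, 0.2, 1.3], [4.0, 0.2, 1.4]]
tw [[0, np.float64(0.1), 0], [0, np.float64(0.1), 0], [0, np.float64(0.099), 0], [0, np.float64(0.1), 0], [0, np.float64(0.1), 0], [0, np.float64(0.1), 0], [0, np.float64(0.1), 0], [0, np.float64(0.099), 0]]
of [[3.9, 0.2, 1.5], [3.9, 0.2, 1.6], [3.8, 0.1, 1.7], [3.7, 0.2, 1.8], [3.7, 0.2, 1.9], [3.6, 0.2, 2.0], [3.6, 0.2, 2.1], [3.5, 0.2, 2.2]]
end [ 0.5069 -0.2567  0.3597] -64.28
```

Emit:
{"api": "send_rows", "payload": {"twist": [[0, 0.1, 0], [0, 0.1, 0], [0, 0.1, 0], [0, 0.1, 0], [0, 0.1, 0], [0, 0.1, 0], [0, 0.1, 0], [0, 0.1, 0]], "offset": [[4.3, 0, -0.3], [4.4, 0, -0.2], [4.3, 0, 0], [4.3, 0, 0.1], [4.3, 0, 0.1], [4.3, 0, 0.3], [4.3, 0, 0.5], [4.2, 0, 0.5]], "hand": [9.3, 9.3, 9.3, 9.3, 9.3, 9.3, 9.3, 9.3]}}

```text
time: 2.75
tcp_pos: [0.4547, 0.3751, 0.4047]
tcp_rot: [-1.395, 0.857, -0.858]
contact_force: [-0.4, 0.2, -0.8]
finger_gap: 1.001
```

Emit:
{"api": "send_rows", "payload": {"twist": [[0, 0.1, 0], [0, 0.1, 0], [0, 0.1, 0], [0, 0.1, 0], [0, 0.1, 0], [0, 0.1, 0], [0, 0.1, 0], [0, 0.1, 0]], "offset": [[4.3, 0, 0.6], [4.2, 0, 0.8], [4.1, 0, 0.8], [4.2, 0, 1.0], [4.0, 0, 1.1], [4.1, 0, 1.2], [4.0, 0, 1.3], [4.0, 0, 1.4]], "hand": [9.3, 9.3, 9.3, 9.3, 9.3, 8, 7, 6]}}

```text
time: 3.75
tcp_pos: [0.5744, 0.0621, 0.4048]
tcp_rot: [-1.034, 1.449, -1.449]
contact_force: [0.4, 0.1, 0.2]
finger_gap: 0.729
```

```bash
python3 - <<'E'
from h import *
plan([.507,-.257,.36],-64.3,8)
E
```

```text
t 3.75 from [0.5744 0.0621 0.4048] head -18.99 tilt [ 2.e-04  0.e+00 -1.e+00] F [0.4 0.1 0.2] gap 0.729
tw [[0, np.float64(0.099), 0], [0, np.float64(0.099), 0], [0, np.float64(0.099), 0], [0, np.float64(0.098), 0], [0, np.float64(0.099), 0], [0, np.float64(0.099), 0], [0, np.float64(0.099), 0], [0, np.float64(0.099), 0]]
of [[4.0, 0.6, 0.5], [4.0, 0.5, 0.9], [3.9, 0.6, 1.3], [3.7, 0.5, 1.7], [3.6, 0.6, 2.0], [3.3, 0.6, 2.3], [3.1, 0.5, 2.7], [2.8, 0.6, 3.0]]
end [ 0.5068 -0.2575  0.3598] -64.31
```

Emit:
{"api": "send_rows", "payload": {"twist": [[0, 0.099, 0], [0, 0.099, 0], [0, 0.099, 0], [0, 0.098, 0], [0, 0.099, 0], [0, 0.099, 0], [0, 0.099, 0], [0, 0.099, 0]], "offset": [[4.0, 0.6, 0.5], [4.0, 0.5, 0.9], [3.9, 0.6, 1.3], [3.7, 0.5, 1.7], [3.6, 0.6, 2.0], [3.3, 0.6, 2.3], [3.1, 0.5, 2.7], [2.8, 0.6, 3.0]], "hand": [6, 6, 6, 6, 6, 6, 6, 6]}}

```text
time: 4.75
tcp_pos: [0.5073, -0.2576, 0.3598]
tcp_rot: [-0.449, 1.972, -1.973]
contact_force: [0.5, 0.7, -0.3]
finger_gap: 0.646
```

```bash
python3 - <<'E'
from h import *
f=imaging.grab_frame("wrist"); save(f,"c_wrist"); 
import pickle; pickle.dump(f,open("c.pkl","wb"))
for l in ["handpiece_mid","handpiece","blue_fader_top","orange_fader_top","pointer_mark","console"]:
    for r in imaging.pinpoint(l,f)[:3]: print(l,np.array(r["at"]).round(4),round(r["score"],2),proj(f,r["at"])[0].round(0))
plan([.507,-.257,.36],-64.3,1)
E
```

```text
handpiece_mid [ 0.287  -0.2738  0.0123] 0.96 [261. 339.]
handpiece_mid [ 0.5096 -0.2571  0.0493] 0.85 [323. 193.]
handpiece_mid [ 0.751  -0.4088  0.0137] 0.83 [568.  34.]
handpiece [ 0.7472 -0.4096  0.001 ] 0.88 [557.  41.]
handpiece [ 0.2871 -0.2771  0.0014] 0.86 [265. 334.]
handpiece [ 0.5081 -0.2547  0.0334] 0.85 [320. 189.]
blue_fader_top [ 0.4929 -0.345   0.0649] 0.91 [394. 248.]
orange_fader_top [ 0.5664 -0.3208  0.0685] 0.56 [412. 173.]
pointer_mark [ 0.4134 -0.2564  0.0287] 0.49 [286. 261.]
console [ 0.5196 -0.2801 -0.0019] 0.63 [344. 183.]
t 5.1 from [ 0.508  -0.2554  0.36  ] head -64.02 tilt [ 3.e-04  2.e-04 -1.e+00] F [0.4 0.4 0.9] gap 0.646
tw [[0, np.float64(0.005), 0]]
of [[0.2, 0.0, 0.1]]
end [ 0.5066 -0.2572  0.36  ] -64.3
```

View pics/c_wrist.png

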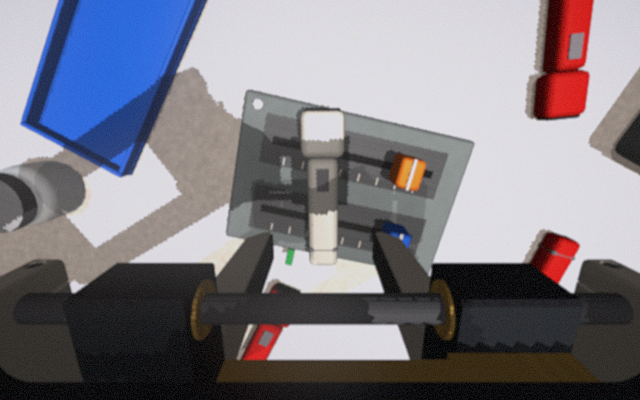

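The enlarged wrist view shows the white handpiece on the console at (322,187), head at (322,130) and tail at (323,263). The pointer is at (290,256). The red look-alikes at (268,330), (560,60) and (555,250) lie on the table, so they are not the one meant.

```bash
python3 - <<'E'
from h import *
import pickle
f=pickle.load(open("c.pkl","rb"))
save(f,"c_crop",(220,80,480,280),3)
a=ray(f,(322,110),.056);b=ray(f,(323.5,264),.056)
print(a,b,(a+b)/2,np.linalg.norm(a-b),np.degrees(np.arctan2(*(a-b)[[1,0]])))
for _ in range(3):
    s=bot.get_state(); print(s["time"],s["tcp_pos"])
E
```

```text
[ 0.58106955 -0.22198167  0.056     ] [ 0.44171132 -0.29062641  0.056     ] [ 0.51139044 -0.25630404  0.056     ] 0.15534741113145586 26.223823981723537
5.1 [ 0.50797047 -0.25539317  0.35996942]
5.1 [ 0.50797047 -0.25539317  0.35996942]
5.1 [ 0.50797047 -0.25539317  0.35996942]
```

View pics/c_crop.png

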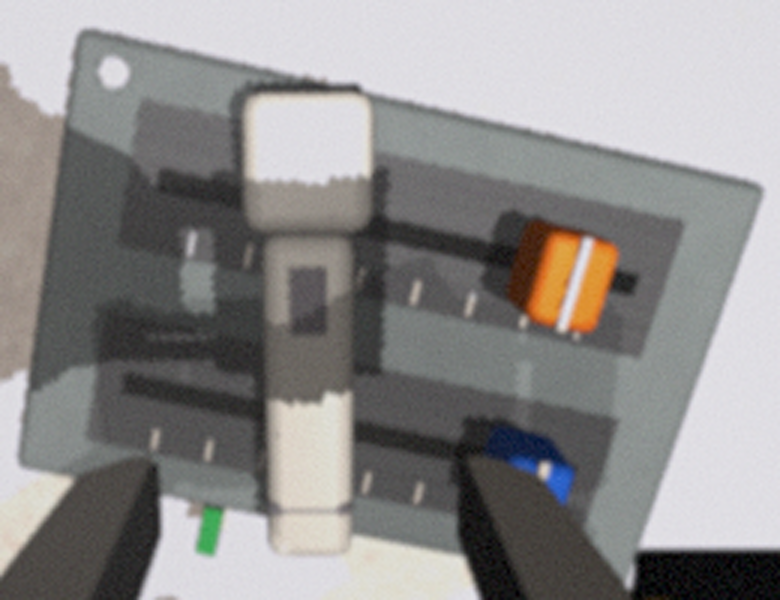

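Emit:
{"api": "send_rows", "payload": {"twist": [[0, 0, 0], [0, 0, 0], [0, 0, 0], [0, 0, 0], [0, 0, 0], [0, 0, 0]], "offset": [[-0.1, 3, 0.2], [0, 4, 0], [0, 4, 0], [0, 2, 0], [0, 1.0, 0], [0, 0, 0]], "hand": [6, 6, 6, 6, 6, 6]}}

```text
time: 5.85
tcp_pos: [0.5098, -0.2575, 0.2202]
tcp_rot: [-0.453, 1.97, -1.97]
contact_force: [0.1, -1.1, 0.3]
finger_gap: 0.642
```

```bash
python3 - <<'E'
from h import *
plan([.510,-.256,.219],-64,1)
f=imaging.grab_frame("side"); save(f,"d_side",(330,200,440,320),5)
E
```

```text
t 5.85 from [ 0.5098 -0.2575  0.2202] head -64.09 tilt [ 3.e-04 -2.e-04 -1.e+00] F [ 0.1 -1.1  0.3] gap 0.642
tw [[0, np.float64(-0.001), 0]]
of [[-0.1, 0.1, -0.1]]
end [ 0.5102 -0.2562  0.2192] -64.03
```

View pics/d_side.png

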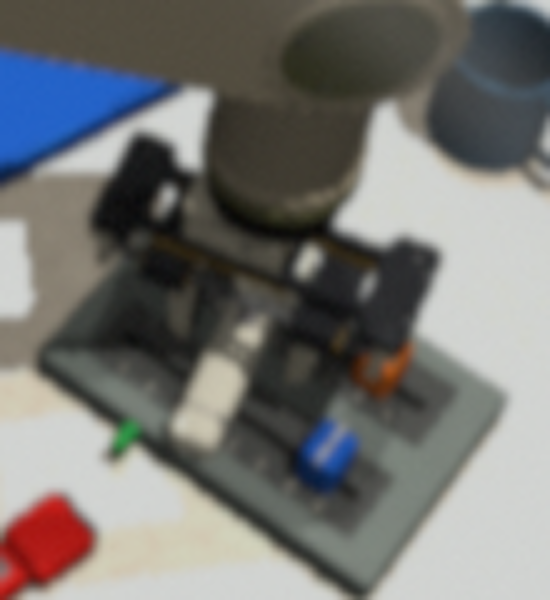

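The gripper straddles the white handle at (215,385) in the crop and clears both faders. I'll close it and then lift.

Emit:
{"api": "send_rows", "payload": {"twist": [[0, 0, 0], [0, 0, 0], [0, 0, 0], [0, 0, 0], [0, 0, 0], [0, 0, 0]], "offset": [[0, 0, 0], [0, 0, 0], [0, 0, 0], [0, 0, 0], [0, 0, 0], [0, 0, 0]], "hand": [2, 2, 2, 2, 2, 2]}}

```text
time: 6.65
tcp_pos: [0.5095, -0.2577, 0.2201]
tcp_rot: [-0.453, 1.97, -1.971]
contact_force: [-0.1, 0.6, 5.8]
finger_gap: 0.322
```

Emit:
{"api": "send_rows", "payload": {"twist": [[0, 0, 0], [0, 0, 0], [0, 0, 0], [0, 0, 0], [0, 0, 0]], "offset": [[0, -0.5, 0], [0, -1.5, 0], [0, -3, 0], [0, -3, 0], [0, -2, 0]], "hand": [2, 2, 2, 2, 2]}}

```text
time: 7.28
tcp_pos: [0.5098, -0.2578, 0.3223]
tcp_rot: [-0.451, 1.968, -1.972]
contact_force: [1.0, 0.3, -2.0]
finger_gap: 0.321
```

```bash
python3 - <<'E'
from h import *
f=imaging.grab_frame("wrist"); save(f,"e_wrist")
plan([.529,-.010,.32],-95.4,10)
E
```

```text
t 7.33 from [ 0.5104 -0.2582  0.3249] head -64.11 tilt [ 0.0048 -0.003  -1.    ] F [2.1 0.  1.3] gap 0.318
tw [[0, np.float64(0.055), 0], [0, np.float64(0.054), 0], [0, np.float64(0.055), 0], [0, np.float64(0.054), 0], [0, np.float64(0.055), 0], [0, np.float64(0.055), 0], [0, np.float64(0.054), 0], [0, np.float64(0.055), 0]]
of [[-1.3, 0.0, -2.2], [-1.1, 0.1, -2.2], [-1.0, 0.0, -2.2], [-0.9, 0.1, -2.4], [-0.7, 0.0, -2.3], [-0.7, 0.1, -2.4], [-0.4, 0.0, -2.5], [-0.4, 0.0, -2.5]]
tw [[0, np.float64(0.055), 0], [0, np.float64(0.054), 0]]
of [[-0.2, 0.1, -2.4], [-0.1, 0.0, -2.5]]
end [ 0.5288 -0.0102  0.3202] -95.39
```

View pics/e_wrist.png

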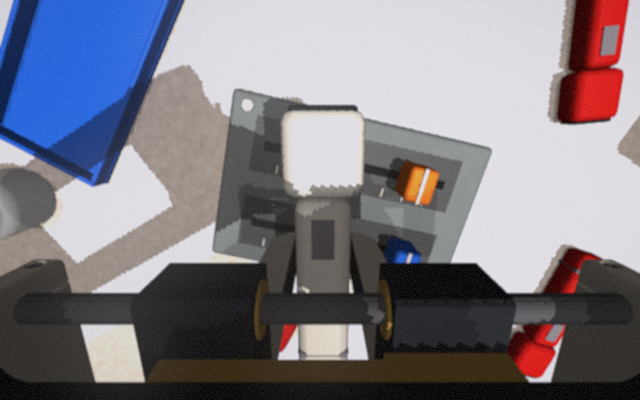

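Emit:
{"api": "send_rows", "payload": {"twist": [[0, 0.055, 0], [0, 0.054, 0], [0, 0.055, 0], [0, 0.054, 0], [0, 0.055, 0], [0, 0.055, 0], [0, 0.054, 0], [0, 0.055, 0]], "offset": [[-1.3, 0, -2.2], [-1.1, 0, -2.2], [-1.0, 0, -2.2], [-0.9, 0, -2.4], [-0.7, 0, -2.3], [-0.7, 0, -2.4], [-0.4, 0, -2.5], [-0.4, 0, -2.5]], "hand": [2, 2, 2, 2, 2, 2, 2, 2]}}

```text
time: 8.32
tcp_pos: [0.5239, -0.0578, 0.3191]
tcp_rot: [-0.015, 2.216, -2.215]
contact_force: [0.5, -0.4, -1.1]
finger_gap: 0.32
```

Emit:
{"api": "send_rows", "payload": {"twist": [[0, 0.055, 0], [0, 0.054, 0], [0, 0, 0]], "offset": [[-0.2, 0, -2.4], [-0.1, 0, -2.5], [0, 2, 0]], "hand": [2, 2, 2]}}

```text
time: 8.7
tcp_pos: [0.5285, -0.0081, 0.3008]
tcp_rot: [-0.104, -2.175, 2.175]
contact_force: [-0.4, -0.4, -2.2]
finger_gap: 0.321
```

```bash
python3 - <<'E'
from h import *
f=imaging.grab_frame("wrist"); save(f,"f_wrist")
plan([.530,-.010,.195],-95.4,1)
f=imaging.grab_frame("side"); save(f,"f_side",(250,130,410,290),4)
E
```

```text
t 8.75 from [ 0.5271 -0.0086  0.2967] head -95.32 tilt [-2.8e-03  4.0e-04 -1.0e+00] F [-2.  -0.1 -4.4] gap 0.321
tw [[0, np.float64(0.001), 0]]
of [[-0.3, 10.2, 0.1]]
end [ 0.5297 -0.0099  0.1946] -95.37
```

View pics/f_wrist.png

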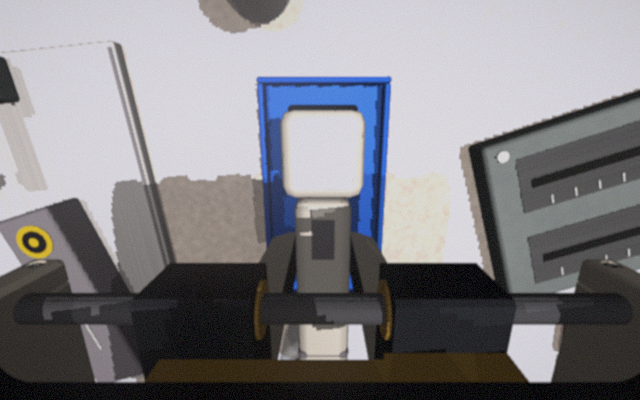

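View pics/f_side.png

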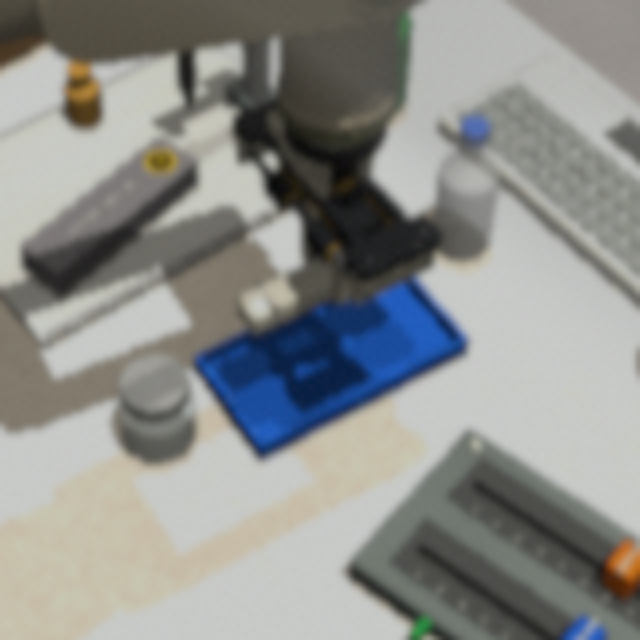

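Emit:
{"api": "send_rows", "payload": {"twist": [[0, 0, 0], [0, 0, 0], [0, 0, 0], [0, 0, 0], [0, 0, 0]], "offset": [[-0.2, 2, 0.1], [0, 3, 0], [0, 3, 0], [0, 1.5, 0], [0, 0, 0]], "hand": [2, 2, 2, 2, 2]}}

```text
time: 9.43
tcp_pos: [0.5292, -0.011, 0.2039]
tcp_rot: [-0.1, -2.172, 2.172]
contact_force: [-0.2, -0.8, -0.9]
finger_gap: 0.32
```

```bash
python3 - <<'E'
from h import *
plan([.530,-.010,.1955],-95.4,1)
f=imaging.grab_frame("side"); save(f,"g_side",(270,170,380,260),6)
plan([.530,-.010,.1955],-95.4,1)
E
```

```text
t 9.43 from [ 0.5292 -0.011   0.2039] head -95.41 tilt [-2.4e-03  3.0e-04 -1.0e+00] F [-0.2 -0.8 -0.9] gap 0.32
tw [[0, np.float64(-0.0), 0]]
of [[-0.1, 0.8, -0.1]]
end [ 0.5303 -0.0101  0.1959] -95.41
t 9.47 from [ 0.5299 -0.011   0.2051] head -95.41 tilt [-3.e-04  0.e+00 -1.e+00] F [ 0.   0.3 -1.1] gap 0.322
tw [[0, np.float64(-0.0), 0]]
of [[0.0, 1.0, -0.1]]
end [ 0.53   -0.01    0.1951] -95.41
```

View pics/g_side.png

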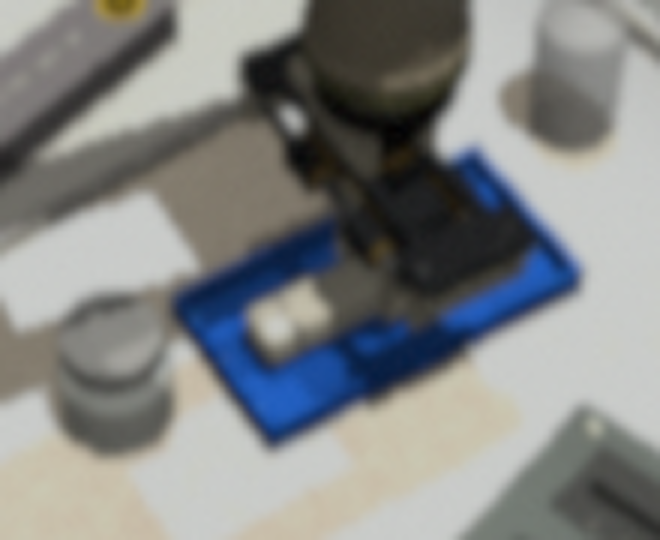

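The handpiece is inside the tray and just above the floor (tail at (285,325) in the crop). I'll lower the last 9 mm slowly.

Emit:
{"api": "send_rows", "payload": {"twist": [[0, 0, 0], [0, 0, 0], [0, 0, 0], [0, 0, 0]], "offset": [[0, 0.5, 0], [0, 0.3, 0], [0, 0.1, 0], [0, 0, 0]], "hand": [2, 2, 2, 2]}}

```text
time: 9.98
tcp_pos: [0.5298, -0.0108, 0.1959]
tcp_rot: [-0.103, -2.173, 2.173]
contact_force: [-0.4, -0.2, -1.4]
finger_gap: 0.321
```

Emit:
{"api": "send_rows", "payload": {"twist": [[0, 0, 0], [0, 0, 0]], "offset": [[0, 0.1, 0], [0, 0, 0]], "hand": [2, 2]}}

```text
time: 10.22
tcp_pos: [0.53, -0.0109, 0.1951]
tcp_rot: [-0.103, -2.173, 2.173]
contact_force: [-0.7, 0.2, 1.8]
finger_gap: 0.318
```

Emit:
{"api": "send_rows", "payload": {"twist": [[0, 0, 0], [0, 0, 0], [0, 0, 0], [0, 0, 0], [0, 0, 0]], "offset": [[0, 0, 0], [0, 0, 0], [0, 0, 0], [0, 0, 0], [0, 0, 0]], "hand": [3.2, 3.6, 4.2, 4.8, 5]}}

```text
time: 10.85
tcp_pos: [0.5298, -0.0108, 0.1947]
tcp_rot: [-0.102, -2.173, 2.173]
contact_force: [-1.2, -0.7, 0.1]
finger_gap: 0.528
```

Emit:
{"api": "send_rows", "payload": {"twist": [[0, 0, 0], [0, 0, 0], [0, 0, 0], [0, 0, 0], [0, 0, 0]], "offset": [[0, -0.5, 0], [0, -2, 0], [0, -4, 0], [0, -4, 0], [0, -3, 0]], "hand": [5, 5, 5, 5, 5]}}

```text
time: 11.48
tcp_pos: [0.53, -0.0108, 0.3323]
tcp_rot: [-0.105, -2.174, 2.174]
contact_force: [0.2, 0.4, -0.7]
finger_gap: 0.541
```

```bash
python3 - <<'E'
from h import *
f=imaging.grab_frame("wrist"); save(f,"h_wrist")
f=imaging.grab_frame("side"); save(f,"h_side",(250,150,410,250),5)
q=np.array([.5142,-.2803]);a=.2293
y=-.0605; x=-.037
t=q+[np.cos(a)*x-np.sin(a)*y,np.sin(a)*x+np.cos(a)*y]; print(t)
plan([t[0],t[1],.31],-76.9,12)
E
```

```text
[ 0.49191985 -0.34762641]
t 11.57 from [ 0.5312 -0.011   0.3346] head -95.4 tilt [ 7.6e-03 -9.0e-04 -1.0e+00] F [ 1.8 -0.1  0.1] gap 0.539
tw [[0, np.float64(-0.027), 0], [0, np.float64(-0.027), 0], [0, np.float64(-0.027), 0], [0, np.float64(-0.027), 0], [0, np.float64(-0.027), 0], [0, np.float64(-0.026), 0], [0, np.float64(-0.027), 0], [0, np.float64(-0.027), 0]]
of [[0.1, 0.2, 2.8], [0.1, 0.2, 2.8], [0.2, 0.2, 2.9], [0.3, 0.2, 2.8], [0.4, 0.2, 2.8], [0.4, 0.2, 2.8], [0.5, 0.2, 2.7], [0.6, 0.2, 2.8]]
tw [[0, np.float64(-0.027), 0], [0, np.float64(-0.027), 0], [0, np.float64(-0.027), 0], [0, np.float64(-0.027), 0]]
of [[0.7, 0.2, 2.7], [0.7, 0.2, 2.8], [0.8, 0.3, 2.7], [0.9, 0.2, 2.7]]
end [ 0.4922 -0.348   0.3096] -76.89
```

View pics/h_wrist.png

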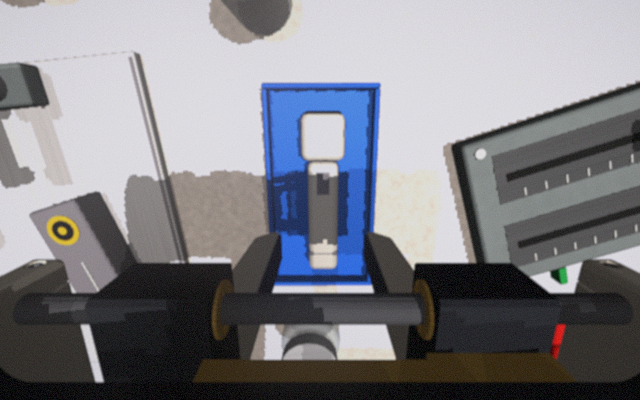

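View pics/h_side.png

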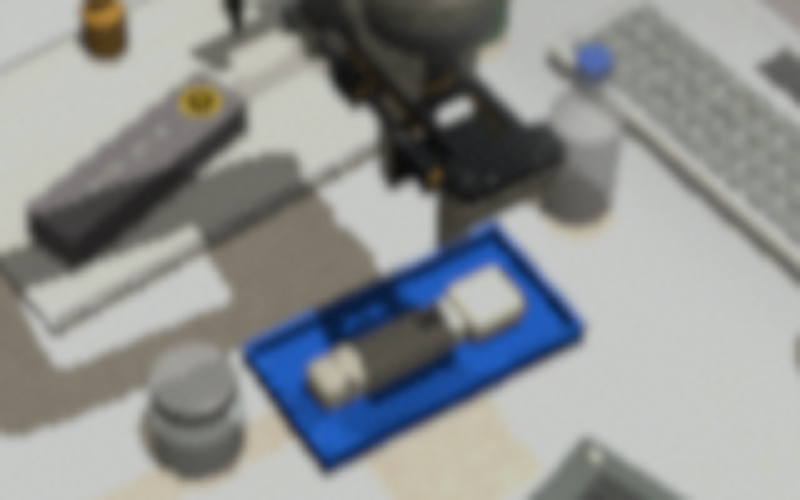

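The handpiece lies flat inside the tray, head at (323,137) and tail at (323,263). Next I'll take a clear view of the console, pointer and faders.

```bash
python3 - <<'E'
from h import *
plan([.395,-.315,.33],-76.9,10)
E
```

```text
t 11.57 from [ 0.5312 -0.011   0.3346] head -95.4 tilt [ 7.6e-03 -9.0e-04 -1.0e+00] F [ 1.8 -0.1  0.1] gap 0.539
tw [[0, np.float64(-0.032), 0], [0, np.float64(-0.033), 0], [0, np.float64(-0.032), 0], [0, np.float64(-0.032), 0], [0, np.float64(-0.032), 0], [0, np.float64(-0.033), 0], [0, np.float64(-0.032), 0], [0, np.float64(-0.032), 0]]
of [[1.1, 0.0, 3.2], [1.1, 0.1, 3.1], [1.3, 0.0, 3.1], [1.4, 0.1, 3.0], [1.4, 0.0, 3.0], [1.6, 0.0, 2.9], [1.7, 0.1, 2.9], [1.7, 0.0, 2.8]]
tw [[0, np.float64(-0.033), 0], [0, np.float64(-0.032), 0]]
of [[1.9, 0.0, 2.8], [1.9, 0.1, 2.7]]
end [ 0.3948 -0.3146  0.3298] -76.89
```

Emit:
{"api": "send_rows", "payload": {"twist": [[0, -0.032, 0], [0, -0.032, 0], [0, -0.033, 0], [0, -0.032, 0], [0, -0.032, 0], [0, -0.033, 0], [0, -0.032, 0], [0, -0.032, 0]], "offset": [[1.1, 0, 3.2], [1.1, 0, 3.1], [1.3, 0, 3.1], [1.4, 0, 3.0], [1.4, 0, 3.0], [1.6, 0, 2.9], [1.7, 0, 2.9], [1.7, 0, 2.8]], "hand": [5, 5, 5, 5, 5, 5, 5, 5]}}

```text
time: 12.58
tcp_pos: [0.42, -0.2543, 0.3287]
tcp_rot: [-0.177, 2.137, -2.135]
contact_force: [0.5, -0.6, -0.3]
finger_gap: 0.538
```

Emit:
{"api": "send_rows", "payload": {"twist": [[0, -0.033, 0], [0, -0.032, 0], [0, 0, 0], [0, 0, 0]], "offset": [[1.9, 0, 2.8], [1.9, 0, 2.7], [0, 0, 0], [0, 0, 0]], "hand": [5, 5, 5, 5]}}

```text
time: 13.08
tcp_pos: [0.3933, -0.314, 0.329]
tcp_rot: [-0.241, 2.102, -2.1]
contact_force: [0.7, 1.0, -0.3]
finger_gap: 0.537
```

```bash
python3 - <<'E'
from h import *
import pickle
f=imaging.grab_frame("wrist"); save(f,"i_wrist"); pickle.dump(f,open("i.pkl","wb")); save(f,"i_crop",(200,60,460,260),3)
for l in ["blue_fader_top","orange_fader_top","pointer_mark","console"]:
    for r in imaging.pinpoint(l,f)[:2]: print(l,np.array(r["at"]).round(4),round(r["score"],2),proj(f,r["at"])[0].round(0))
plan([.395,-.315,.33],-76.9,1)
E
```

```text
blue_fader_top [ 0.4964 -0.3474  0.0651] 0.79 [395.  94.]
pointer_mark [ 0.4185 -0.2583  0.0311] 0.72 [271. 160.]
console [ 0.518  -0.2796  0.0007] 0.95 [317.  58.]
t 13.32 from [ 0.3937 -0.3138  0.3297] head -76.83 tilt [-0.e+00  2.e-04 -1.e+00] F [ 0.6 -0.3  0.6] gap 0.536
tw [[0, np.float64(0.001), 0]]
of [[-0.1, 0.0, 0.1]]
end [ 0.3949 -0.3145  0.3297] -76.89
```

View pics/i_crop.png

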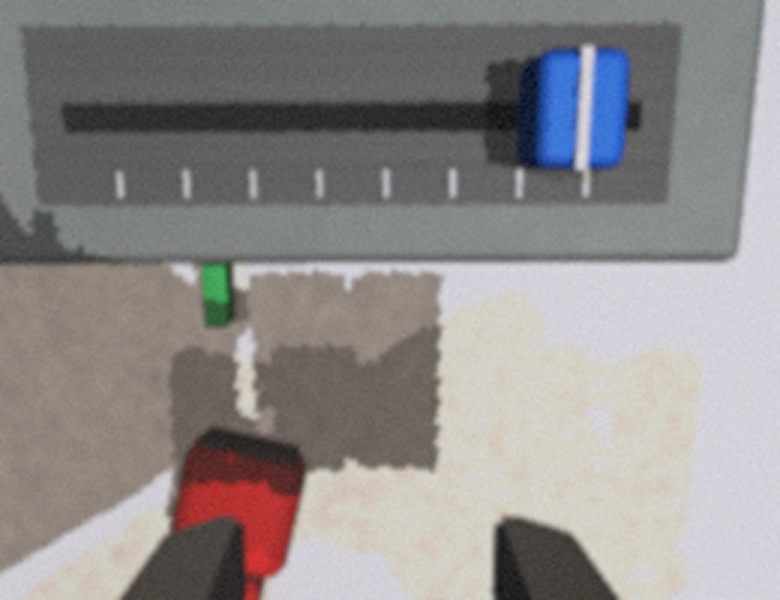

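```bash
python3 - <<'E'
from h import *
import pickle
np.set_printoptions(precision=4,suppress=True)
f=pickle.load(open("i.pkl","rb"))
px=lambda p:[200+(p[0]+.5)/3-.5,60+(p[1]+.5)/3-.5]
q=np.array([.5142,-.2803])
e0=ray(f,px((20,263)),.03);e1=ray(f,px((735,259)),.03);s0=ray(f,px((63,118)),.03);s1=ray(f,px((640,118)),.03)
t0=ray(f,px((120,183)),.03);t1=ray(f,px((586,183)),.03)
for n,(u,v) in dict(edge=(e0,e1),slot=(s0,s1),ticks=(t0,t1)).items(): d=u-v; print(n,np.linalg.norm(d),np.degrees(np.arctan2(-d[0],d[1])))
for n,p,z in [("ptr",(216,280),.029),("ptr base",(216,264),.029),("blue",(586,108),.0665),("blue near",(583,165),.0665),("blue far",(589,46),.0665),("tick0",(120,183),.03),("tick7",(586,183),.03),("slotL",(63,118),.03),("slotR",(640,118),.03)]:
    w=ray(f,px(p),z); 
    for a in (.2293,): c=np.array([[np.cos(a),np.sin(a)],[-np.sin(a),np.cos(a)]])@(w[:2]-q); print(n,w,c)
E
```

```text
edge 0.22046753566393568 13.351830453210372
slot 0.17051908381574502 13.029423965614374
ticks 0.14036998940488535 13.031779481448533
ptr [ 0.4247 -0.2575  0.029 ] [-0.082   0.0425]
ptr base [ 0.4295 -0.2566  0.029 ] [-0.0771  0.0423]
blue [ 0.4951 -0.3472  0.0665] [-0.0338 -0.0608]
blue near [ 0.4814 -0.3505  0.0665] [-0.0479 -0.0609]
blue far [ 0.5094 -0.3436  0.0665] [-0.0191 -0.0606]
tick0 [ 0.4469 -0.2243  0.03  ] [-0.0528  0.0699]
tick7 [ 0.4786 -0.361   0.03  ] [-0.053  -0.0705]
slotL [ 0.4615 -0.205   0.03  ] [-0.0342  0.0853]
slotR [ 0.5    -0.3712  0.03  ] [-0.0345 -0.0853]
```

```bash
python3 - <<'E'
from h import *
plan([.4945,-.347,.30],-76.9,4)
E
```

```text
t 13.32 from [ 0.3937 -0.3138  0.3297] head -76.83 tilt [-0.e+00  2.e-04 -1.e+00] F [ 0.6 -0.3  0.6] gap 0.536
tw [[0, np.float64(0.0), 0], [0, np.float64(0.001), 0], [0, np.float64(-0.0), 0], [0, np.float64(0.0), 0]]
of [[-2.3, 0.7, 1.4], [-2.2, 0.8, 1.4], [-2.3, 0.7, 1.3], [-2.3, 0.8, 1.4]]
end [ 0.4949 -0.3466  0.2997] -76.89
```

Emit:
{"api": "send_rows", "payload": {"twist": [[0, 0, 0], [0, 0.001, 0], [0, 0, 0], [0, 0, 0], [0, 0, 0], [0, 0, 0], [0, 0, 0], [0, 0, 0]], "offset": [[-2.3, 0.7, 1.4], [-2.2, 0.8, 1.4], [-2.3, 0.7, 1.3], [-2.3, 0.8, 1.4], [0, 2, 0], [0, 2, 0], [0, 0, 0], [0, 0, 0]], "hand": [5, 5, 5, 5, 5, 5, 5, 5]}}

```text
time: 14.32
tcp_pos: [0.494, -0.3474, 0.2599]
tcp_rot: [-0.24, 2.101, -2.101]
contact_force: [0.4, -0.0, -0.0]
finger_gap: 0.54
```

```bash
python3 - <<'E'
from h import *
plan([.4945,-.347,.221],-76.9,1)
f=imaging.grab_frame("side"); save(f,"j_side",(330,200,450,320),5)
f=imaging.grab_frame("wrist"); save(f,"j_wrist")
E
```

```text
t 14.32 from [ 0.494  -0.3474  0.2599] head -76.97 tilt [-2.e-04  1.e-04 -1.e+00] F [ 0.4 -0.  -0. ] gap 0.54
tw [[0, np.float64(-0.001), 0]]
of [[-0.1, 3.9, 0.0]]
end [ 0.495  -0.3471  0.2209] -76.91
```

View pics/j_side.png

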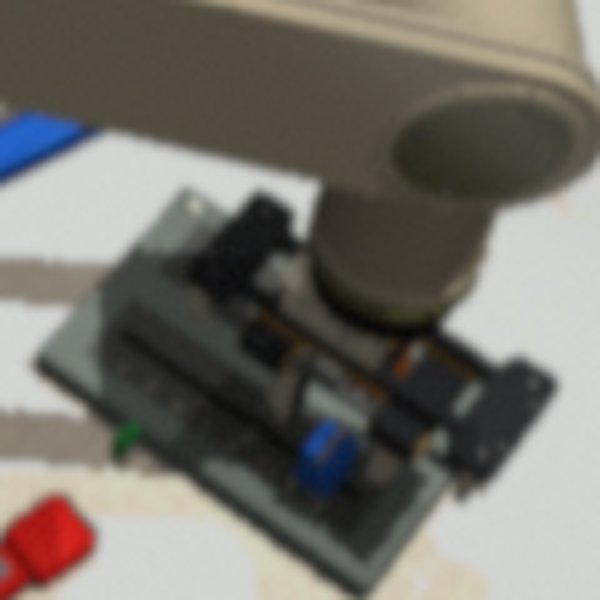

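View pics/j_wrist.png

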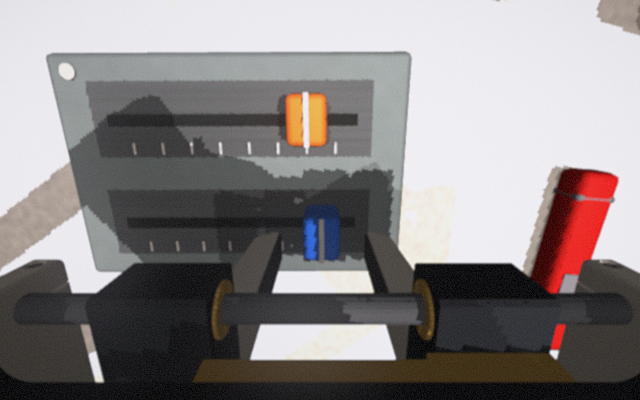

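The blue grip at (321,232) is centred between the open fingers. I'll descend and close on it.

Emit:
{"api": "send_rows", "payload": {"twist": [[0, 0, 0], [0, 0, 0], [0, 0, 0], [0, 0, 0], [0, 0, 0], [0, 0, 0], [0, 0, 0], [0, 0, 0]], "offset": [[0, 2, 0], [0, 1.2, 0], [0, 0.6, 0], [0, 0, 0], [0, 0, 0], [0, 0, 0], [0, 0, 0], [0, 0, 0]], "hand": [5, 5, 5, 5, 4, 3, 2, 1.5]}}

```text
time: 15.42
tcp_pos: [0.4946, -0.3475, 0.2222]
tcp_rot: [-0.24, 2.1, -2.101]
contact_force: [0.3, 0.7, 3.0]
finger_gap: 0.254
```

Emit:
{"api": "send_rows", "payload": {"twist": [[0, 0, 0], [0, 0, 0], [0, 0, 0]], "offset": [[0, 0, 0], [0, 0, 0], [0, 0, 0]], "hand": [1.5, 1.5, 1.5]}}

```text
time: 15.8
tcp_pos: [0.4946, -0.3475, 0.2221]
tcp_rot: [-0.24, 2.1, -2.101]
contact_force: [-0.4, 0.6, 5.4]
finger_gap: 0.256
```

```bash
python3 - <<'E'
from h import *
p,M,s=pose(); a=np.radians(13.05)
u=np.array([-np.sin(a),np.cos(a),0])
plan(p+.1035*u,-76.95,8)
E
```

```text
t 15.8 from [ 0.4946 -0.3475  0.2221] head -76.95 tilt [ 5.e-04 -3.e-04 -1.e+00] F [-0.4  0.6  5.4] gap 0.256
tw [[0, np.float64(0.0), 0], [0, np.float64(0.0), 0], [0, np.float64(0.0), 0], [0, np.float64(0.0), 0], [0, np.float64(0.0), 0], [0, np.float64(0.0), 0], [0, np.float64(0.0), 0], [0, np.float64(0.0), 0]]
of [[0.0, 0.0, -1.3], [0.0, 0.0, -1.3], [0.0, 0.0, -1.3], [0.0, 0.0, -1.3], [0.0, 0.0, -1.3], [0.0, 0.0, -1.3], [0.0, 0.0, -1.3], [0.0, 0.0, -1.2]]
end [ 0.4713 -0.2472  0.2221] -76.95
```

Emit:
{"api": "send_rows", "payload": {"twist": [[0, 0, 0], [0, 0, 0], [0, 0, 0], [0, 0, 0], [0, 0, 0], [0, 0, 0], [0, 0, 0], [0, 0, 0]], "offset": [[0, 0, -0.8], [0, 0, -1.5], [0, 0, -2], [0, 0, -2], [0, 0, -2], [0, 0, -1.5], [0, 0, -0.5], [0, 0, 0]], "hand": [1.5, 1.5, 1.5, 1.5, 1.5, 1.5, 1.5, 1.5]}}

```text
time: 16.8
tcp_pos: [0.4708, -0.2457, 0.2221]
tcp_rot: [-0.242, 2.101, -2.1]
contact_force: [-1.8, 1.7, 7.6]
finger_gap: 0.256
```

```bash
python3 - <<'E'
from h import *
plan([0.4713,-0.2467,0.2221],-76.95,1)
f=imaging.grab_frame("side"); save(f,"k_side",(320,220,430,310),7)
plan([0.4713,-0.2467,0.2221],-76.95,1)
E
```

```text
t 16.8 from [ 0.4708 -0.2457  0.2221] head -76.9 tilt [-4.e-04  5.e-04 -1.e+00] F [-1.8  1.7  7.6] gap 0.256
tw [[0, np.float64(0.001), 0]]
of [[0.0, 0.0, 0.1]]
end [ 0.471  -0.2467  0.2221] -76.96
t 16.85 from [ 0.4708 -0.2458  0.2221] head -76.91 tilt [-5.e-04  6.e-04 -1.e+00] F [-1.8  1.4  8.2] gap 0.256
tw [[0, np.float64(0.001), 0]]
of [[0.0, 0.0, 0.1]]
end [ 0.471  -0.2468  0.2221] -76.96
```

View pics/k_side.png

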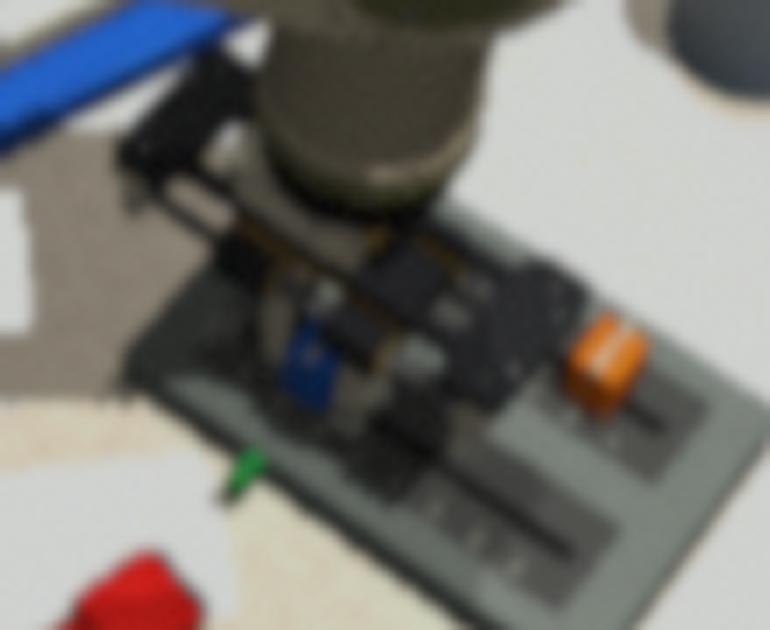

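Emit:
{"api": "send_rows", "payload": {"twist": [[0, 0, 0], [0, 0, 0], [0, 0, 0], [0, 0, 0], [0, 0, 0], [0, 0, 0]], "offset": [[0, 0, 0.1], [0, 0, 0], [0, 0, 0], [0, 0, 0], [0, 0, 0], [0, 0, 0]], "hand": [1.5, 1.5, 3, 4, 5, 5]}}

```text
time: 17.6
tcp_pos: [0.4713, -0.248, 0.2215]
tcp_rot: [-0.241, 2.101, -2.101]
contact_force: [0.2, 0.0, 0.5]
finger_gap: 0.529
```

Emit:
{"api": "send_rows", "payload": {"twist": [[0, 0, 0], [0, 0, 0], [0, 0, 0], [0, 0, 0], [0, 0, 0], [0, 0, 0], [0, 0, 0], [0, 0, 0]], "offset": [[0, -1, 0], [0, -3, 0], [0, -3, 0], [3, -2, 0], [3, -2, 0], [3, 0, 0], [0, 0, 0], [0, 0, 0]], "hand": [5, 5, 5, 5, 5, 5, 5, 5]}}

```text
time: 18.6
tcp_pos: [0.384, -0.2685, 0.3322]
tcp_rot: [-0.239, 2.1, -2.101]
contact_force: [0.5, 0.0, 0.4]
finger_gap: 0.534
```

```bash
python3 - <<'E'
from h import *
import pickle
f=imaging.grab_frame("wrist"); save(f,"l_wrist"); pickle.dump(f,open("l.pkl","wb")); save(f,"l_crop",(200,60,460,260),3)
for l in ["blue_fader_top","pointer_mark"]:
    for r in imaging.pinpoint(l,f)[:2]: print(l,np.array(r["at"]).round(4),round(r["score"],2),proj(f,r["at"])[0].round(0))
plan([.395,-.315,.33],-76.9,1)
E
```

```text
blue_fader_top [ 0.4705 -0.2481  0.0646] 0.97 [322. 100.]
pointer_mark [ 0.4163 -0.2569  0.032 ] 0.45 [318. 163.]
t 18.75 from [ 0.3843 -0.2682  0.3317] head -76.91 tilt [-1.e-04  3.e-04 -1.e+00] F [0.1 0.1 0.9] gap 0.536
tw [[0, np.float64(-0.0), 0]]
of [[0.0, 0.2, 4.8]]
end [ 0.3952 -0.315   0.3296] -76.91
```

View pics/l_crop.png

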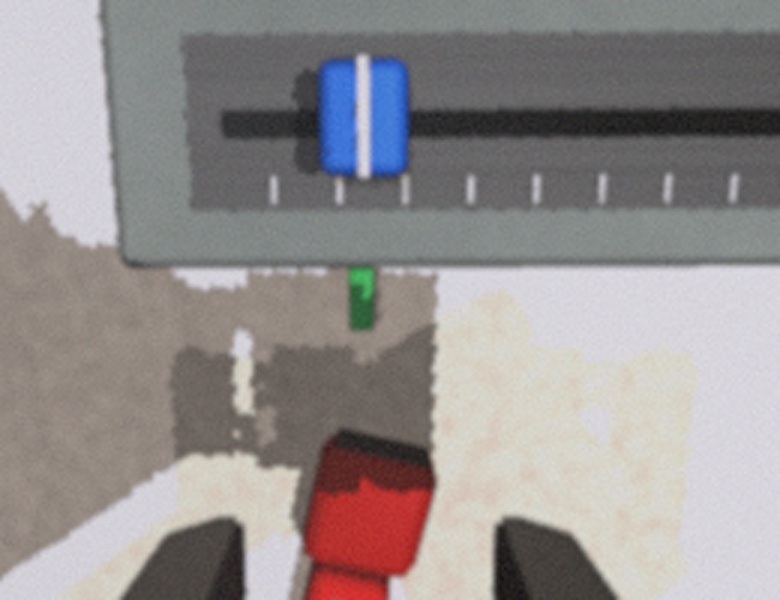

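```bash
python3 - <<'E'
from h import *
import pickle
np.set_printoptions(precision=4,suppress=True)
f=pickle.load(open("l.pkl","rb"))
px=lambda p:[200+(p[0]+.5)/3-.5,60+(p[1]+.5)/3-.5]
t=[ray(f,px((x,189)),.03) for x in (274,340,405,471,537,602,668,734)]
for u,v in [(ray(f,px((222,125)),.03),ray(f,px((780,122)),.03)),(ray(f,px((130,265)),.03),ray(f,px((770,264)),.03)),(t[0],t[-1])]:
    d=u-v; print(np.degrees(np.arctan2(-d[0],d[1])))
im=f["color"].astype(int); g=im[:,:,1]-np.maximum(im[:,:,0],im[:,:,2])
ys,xs=np.where(g[145:172,305:335]>40); print("green",xs.mean()+305,ys.mean()+145,xs.min()+305,xs.max()+305,ys.min()+145,ys.max()+145)
for r in (149,152,156,160,164,167):
    w=np.clip(g[r,305:335]-15,0,None); print(r,(w*np.arange(305,335)).sum()/w.sum())
for r in (82,88,94,100,106,112): 
    w=np.clip(im[r,305:337,0]-130,0,None); print(r,(w*np.arange(305,337)).sum()/max(w.sum(),1))
for deg in (12.9,13.05,13.2):
    a=np.radians(deg); U=np.array([-np.sin(a),np.cos(a)])
    b=ray(f,(321.0-.0,98.5),.0665)[:2]@U; p=ray(f,px((362,285)),.029)[:2]@U
    print(deg,b-p, [(x[:2]@U-t[0][:2]@U)*1000 for x in t][-1], t[0][:2]@U-.07, b-(t[0][:2]@U-.07))
E
```

```text
13.293340753356492
13.078190119422585
12.995687403768505
green 320.44871794871796 154.3974358974359 316 324 149 167
149 319.9441860465116
152 320.02
156 321.02430555555554
160 320.23463687150837
164 319.8627450980392
167 319.9078947368421
82 320.4497991967871
88 320.61486486486484
94 320.5793103448276
100 320.67118644067796
106 320.7692307692308
112 320.76603773584907
12.9 -0.0007673069472650118 -140.54030930058403 -0.38855765986070345 0.04237879243631071
13.05 -0.0008940737993488046 -140.5404421480768 -0.38956548086021614 0.042328808410650065
13.2 -0.0010208345235508398 -140.53961174711526 -0.3905711115937046 0.042279014040238316
```

The white line (column 320.6) and the pointer (column 320.2) agree, with a computed offset of about 0.8 mm, so the fader is level. Next is the test block.

```bash
python3 - <<'E'
from h import *
plan([.40,.212,.36],-77.8,14)
E
```

```text
t 18.75 from [ 0.3843 -0.2682  0.3317] head -76.91 tilt [-1.e-04  3.e-04 -1.e+00] F [0.1 0.1 0.9] gap 0.536
tw [[0, np.float64(0.001), 0], [0, np.float64(0.001), 0], [0, np.float64(0.001), 0], [0, np.float64(0.001), 0], [0, np.float64(0.002), 0], [0, np.float64(0.001), 0], [0, np.float64(0.001), 0], [0, np.float64(0.001), 0]]
of [[-0.9, -0.2, -3.3], [-0.9, -0.2, -3.3], [-0.8, -0.2, -3.3], [-0.9, -0.2, -3.4], [-0.9, -0.2, -3.3], [-0.9, -0.2, -3.3], [-0.8, -0.2, -3.3], [-0.9, -0.2, -3.4]]
tw [[0, np.float64(0.001), 0], [0, np.float64(0.001), 0], [0, np.float64(0.001), 0], [0, np.float64(0.001), 0], [0, np.float64(0.001), 0], [0, np.float64(0.002), 0]]
of [[-0.8, -0.2, -3.3], [-0.9, -0.2, -3.3], [-0.8, -0.2, -3.3], [-0.9, -0.2, -3.4], [-0.8, -0.2, -3.3], [-0.9, -0.2, -3.3]]
end [0.4003 0.212  0.3598] -77.83
```

Emit:
{"api": "send_rows", "payload": {"twist": [[0, 0.001, 0], [0, 0.001, 0], [0, 0.001, 0], [0, 0.001, 0], [0, 0.001, 0], [0, 0.001, 0], [0, 0.001, 0], [0, 0.001, 0]], "offset": [[-0.9, -0.2, -3.3], [-0.9, -0.2, -3.3], [-0.8, -0.2, -3.3], [-0.9, -0.2, -3.4], [-0.9, -0.2, -3.3], [-0.9, -0.2, -3.3], [-0.8, -0.2, -3.3], [-0.9, -0.2, -3.4]], "hand": [5, 5, 5, 6, 7, 7, 7, 7]}}

```text
time: 19.75
tcp_pos: [0.3929, 0.008, 0.3478]
tcp_rot: [-0.233, 2.105, -2.105]
contact_force: [1.1, 0.6, -0.8]
finger_gap: 0.754
```

Emit:
{"api": "send_rows", "payload": {"twist": [[0, 0.001, 0], [0, 0.001, 0], [0, 0.001, 0], [0, 0.001, 0], [0, 0.001, 0], [0, 0.002, 0], [0, 0, 0], [0, 0, 0]], "offset": [[-0.8, -0.2, -3.3], [-0.9, -0.2, -3.3], [-0.8, -0.2, -3.3], [-0.9, -0.2, -3.4], [-0.8, -0.2, -3.3], [-0.9, -0.2, -3.3], [0, 0, 0], [0, 0, 0]], "hand": [7, 7, 7, 7, 7, 7, 7, 7]}}

```text
time: 20.75
tcp_pos: [0.3996, 0.2118, 0.3594]
tcp_rot: [-0.227, 2.108, -2.11]
contact_force: [0.8, -0.2, 0.9]
finger_gap: 0.753
```

```bash
python3 - <<'E'
from h import *
import pickle
f=imaging.grab_frame("wrist"); save(f,"m_wrist"); pickle.dump(f,open("m.pkl","wb")); save(f,"m_crop",(180,0,440,200),3)
for l in ["spot","probe_tip","test_block","stand","weight"]:
    for r in imaging.pinpoint(l,f)[:2]: print(l,np.array(r["at"]).round(4),round(r["score"],2),proj(f,r["at"])[0].round(0))
plan([.412,.211,.2],-77.8,1)
E
```

```text
spot [0.5184 0.2417 0.0473] 0.86 [318.  63.]
test_block [0.4634 0.2195 0.0111] 0.69 [328. 128.]
stand [ 0.5115  0.2656 -0.0038] 0.79 [295.  73.]
stand [ 0.5297 -0.012   0.0012] 0.52 [549. 113.]
weight [0.518  0.361  0.0144] 0.64 [199.  41.]
t 21.05 from [0.3998 0.2112 0.3598] head -77.87 tilt [ 1.e-04 -0.e+00 -1.e+00] F [ 0.5 -0.6 -0. ] gap 0.751
tw [[0, np.float64(-0.001), 0]]
of [[-1.2, 16.0, 0.3]]
end [0.4122 0.2108 0.1998] -77.81
```

View pics/m_wrist.png

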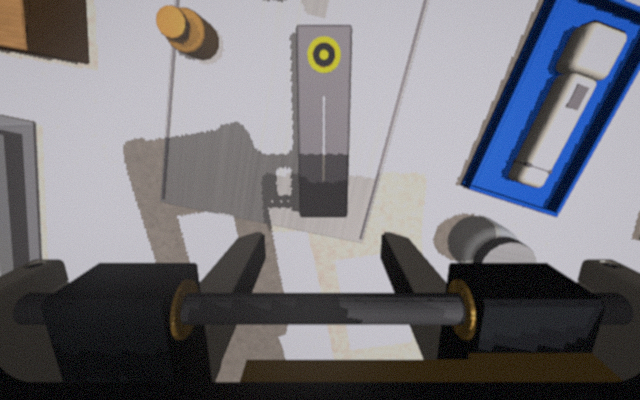

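View pics/m_crop.png

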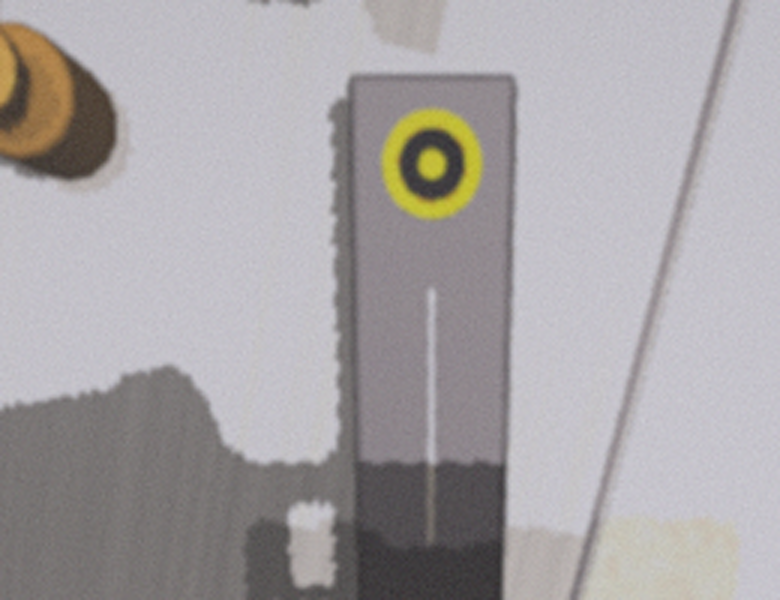

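```bash
python3 - <<'E'
from h import *
import pickle
np.set_printoptions(precision=4,suppress=True)
f=pickle.load(open("m.pkl","rb"))
s=ray(f,(323.8,54.2),.047); t=ray(f,(322.8,216),.047); far=ray(f,(324.5,25.2),.047)
print("spot",s,"tail",t,"far",far,np.linalg.norm(s-t),np.linalg.norm(far-t),np.degrees(np.arctan2(*(far-t)[[1,0]])),"mid",(far+t)/2)
Rm=cv2.Rodrigues(np.array(f["rvec"]))[0]; print("cam",-Rm.T@f["tvec"])
g=imaging.grab_frame("side"); save(g,"n_side",(270,120,340,180),10)
P=[.5795,.2678]
for z in (.057,.087,.14): print(proj(g,[*P,z]))
h=imaging.grab_frame("top"); save(h,"n_top",(215,140,285,200),10)
r=imaging.pinpoint("probe_tip",g); print(r[:1],proj(g,r[0]["at"]) if r else 0)
for q in ([.5715,.2776],[.5715,.2578],[.6,.2678]): print(proj(h,[*q,.162]))
E
```

```text
spot [0.5264 0.238  0.047 ] tail [0.3769 0.2065 0.047 ] far [0.5491 0.2423 0.047 ] 0.15278511346774837 0.1758795830437604 11.758200907028796 mid [0.463  0.2244 0.047 ]
cam [0.4751 0.2283 0.3389]
[[296.4604 157.316 ]]
[[296.0756 151.4529]]
[[295.3651 140.6285]]
[] 0
[[236.8406 182.9986]]
[[243.2077 182.9053]]
[[240.137  173.9466]]
```

View pics/n_side.png

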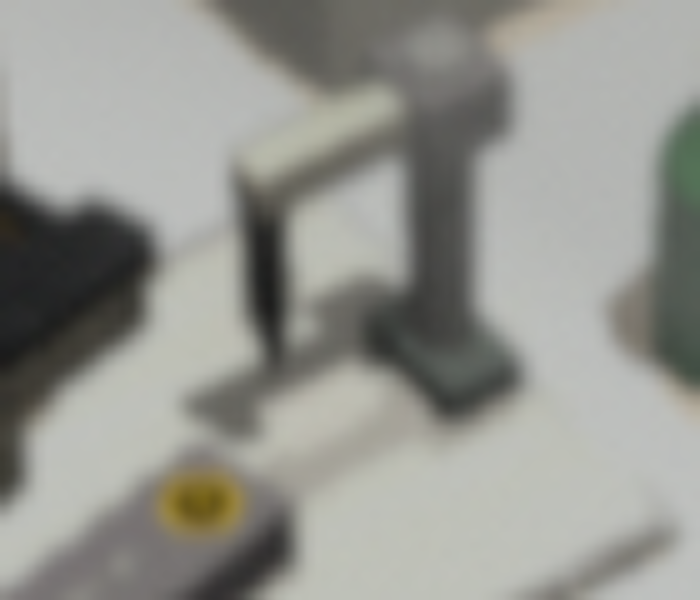

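View pics/n_top.png

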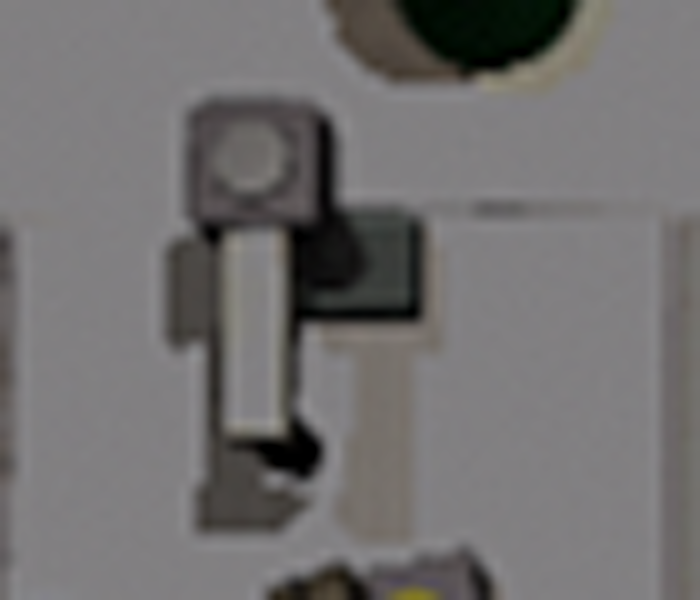

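Emit:
{"api": "send_rows", "payload": {"twist": [[0, 0, 0], [0, 0, 0], [0, 0, 0], [0, 0, 0], [0, 0, 0], [0, 0, 0], [0, 0, 0]], "offset": [[-0.3, 3, 0.1], [0, 4, 0], [0, 4, 0], [0, 2.5, 0], [0, 1.5, 0], [0, 0.7, 0], [0, 0, 0]], "hand": [7, 7, 7, 7, 7, 7, 7]}}

```text
time: 22.08
tcp_pos: [0.4031, 0.2115, 0.2031]
tcp_rot: [-0.225, 2.109, -2.109]
contact_force: [0.3, -0.2, -0.0]
finger_gap: 0.75
```

```bash
python3 - <<'E'
from h import *
np.set_printoptions(precision=4,suppress=True)
f=imaging.grab_frame("wrist"); save(f,"o_wrist")
plan([.403,.211,.202],-78.1,1)
g=imaging.grab_frame("side")
tip=ray(g,(296.85,156.6),.057); sp=ray(g,(289.6,169.85),.047); print("side tip",tip,"spot",sp,tip-sp)
E
```

```text
t 22.12 from [0.4033 0.2116 0.2035] head -77.81 tilt [ 0.001   0.0004 -1.    ] F [-0.4  0.1  0.7] gap 0.751
tw [[0, np.float64(0.005), 0]]
of [[0.0, 0.2, 0.1]]
end [0.4035 0.2107 0.2015] -78.1
side tip [0.5828 0.27   0.057 ] spot [0.5276 0.2382 0.047 ] [0.0552 0.0318 0.01  ]
```

View pics/o_wrist.png

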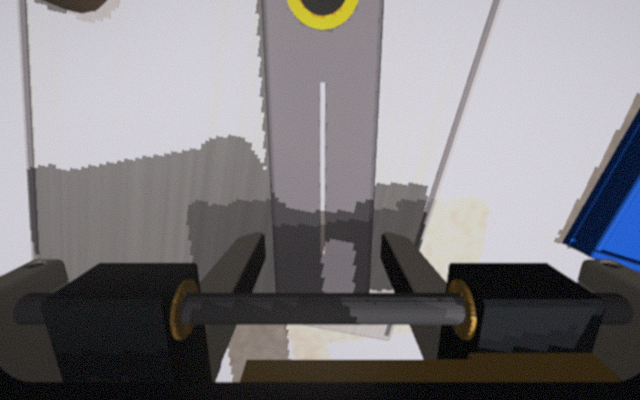

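The block sits centred between the fingers (columns 275–372, mid 323). The top and side views agree on the spot-to-tip displacement: (+54.9, +32.2) mm against (+55.2, +31.8) mm. I'll close the gripper.

Emit:
{"api": "send_rows", "payload": {"twist": [[0, 0, 0], [0, 0, 0], [0, 0, 0], [0, 0, 0], [0, 0, 0], [0, 0, 0]], "offset": [[0, 0, 0], [0, 0, 0], [0, 0, 0], [0, 0, 0], [0, 0, 0], [0, 0, 0]], "hand": [6, 5, 4, 4, 4, 4]}}

```text
time: 22.92
tcp_pos: [0.4031, 0.2116, 0.2032]
tcp_rot: [-0.225, 2.109, -2.109]
contact_force: [-1.3, -0.3, 5.6]
finger_gap: 0.538
```

```bash
python3 - <<'E'
from h import *
import pickle
np.set_printoptions(precision=4,suppress=True)
f=imaging.grab_frame("wrist"); save(f,"p_wrist")
g=imaging.grab_frame("side"); save(g,"p_side",(270,120,340,180),10)
p,M,s=pose(); d=np.array([.055,.032,0]); print((M.T@d*100))
plan(p+d,-77.8,6)
E
```

```text
[-6.0519  0.0033 -1.9659]
t 23.02 from [0.4031 0.2116 0.2031] head -77.8 tilt [ 0.0005  0.0002 -1.    ] F [-0.4 -0.6  4.9] gap 0.534
tw [[0, np.float64(-0.0), 0], [0, np.float64(-0.0), 0], [0, np.float64(-0.0), 0], [0, np.float64(-0.0), 0], [0, np.float64(-0.0), 0], [0, np.float64(-0.0), 0]]
of [[-1.0, 0.0, -0.3], [-1.0, 0.0, -0.4], [-1.0, 0.0, -0.3], [-1.0, 0.0, -0.3], [-1.0, 0.0, -0.3], [-1.1, 0.0, -0.4]]
end [0.4584 0.244  0.2032] -77.8
```

View pics/p_side.png

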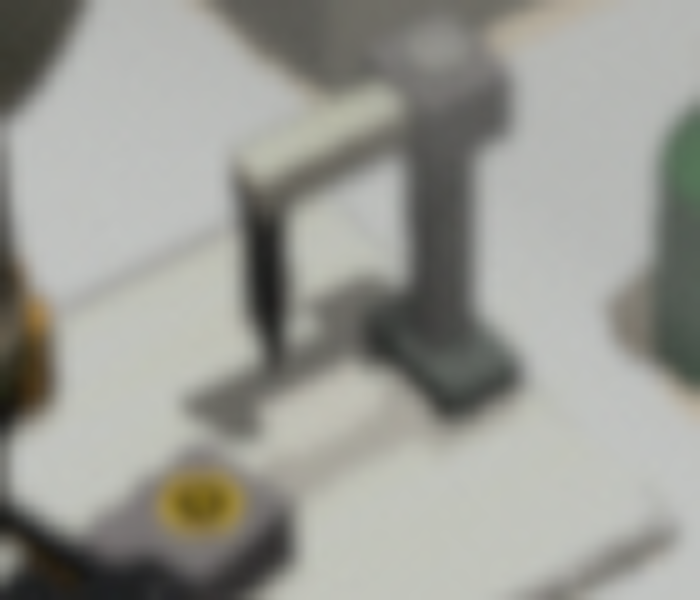

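Emit:
{"api": "send_rows", "payload": {"twist": [[0, 0, 0], [0, 0, 0], [0, 0, 0], [0, 0, 0], [0, 0, 0], [0, 0, 0], [0, 0, 0], [0, 0, 0]], "offset": [[-0.5, 0, -0.2], [-0.8, 0, -0.3], [-0.8, 0, -0.2], [-0.8, 0, -0.3], [-0.8, 0, -0.3], [-0.8, 0, -0.2], [-0.5, 0, -0.2], [0, 0, 0]], "hand": [4, 4, 4, 4, 4, 4, 4, 4]}}

```text
time: 24.02
tcp_pos: [0.4483, 0.2387, 0.2031]
tcp_rot: [-0.226, 2.109, -2.11]
contact_force: [-3.2, -0.9, 8.2]
finger_gap: 0.539
```

```bash
python3 - <<'E'
from h import *
f=imaging.grab_frame("wrist"); save(f,"q_wrist")
g=imaging.grab_frame("side"); save(g,"q_side",(270,120,340,180),10)
plan([.4031+.055,.2116+.032,.2031],-77.8,1)
E
```

```text
t 24.12 from [0.4482 0.2387 0.2031] head -77.81 tilt [-2.e-04 -1.e-04 -1.e+00] F [-3.  -1.3  7.5] gap 0.534
tw [[0, np.float64(-0.0), 0]]
of [[-1.1, 0.0, -0.3]]
end [0.4583 0.244  0.2031] -77.81
```

View pics/q_side.png

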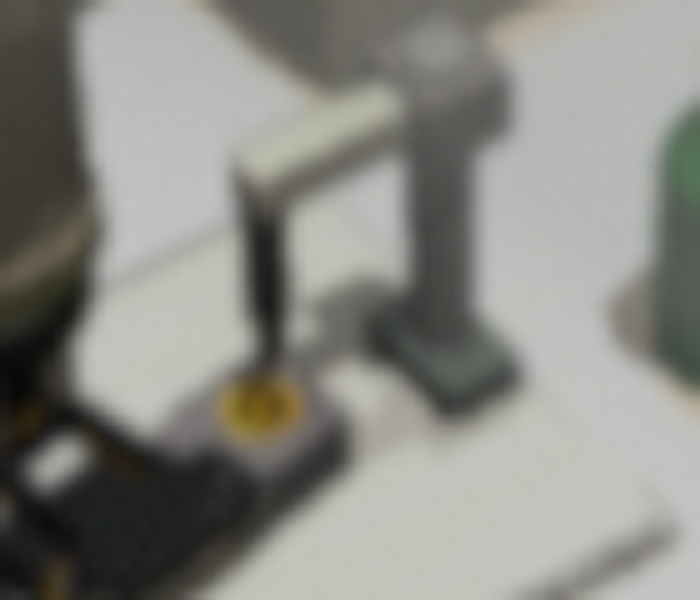

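View pics/q_wrist.png

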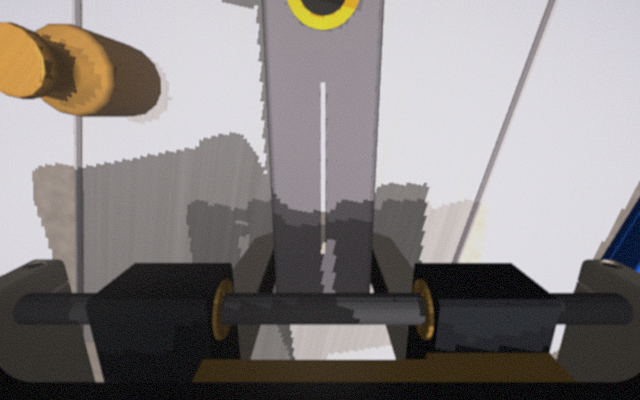

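Emit:
{"api": "send_rows", "payload": {"twist": [[0, 0, 0], [0, 0, 0], [0, 0, 0], [0, 0, 0]], "offset": [[-0.5, 0, -0.2], [-0.4, 0, -0.1], [-0.2, 0, 0], [0, 0, 0]], "hand": [4, 4, 4, 4]}}

```text
time: 24.62
tcp_pos: [0.4578, 0.2439, 0.2031]
tcp_rot: [-0.228, 2.11, -2.11]
contact_force: [-8.0, -2.6, 12.6]
finger_gap: 0.54
```

```bash
python3 - <<'E'
from h import *
np.set_printoptions(precision=4,suppress=True)
g=imaging.grab_frame("side"); save(g,"r_side",(275,140,315,175),18)
h=imaging.grab_frame("top"); save(h,"r_top",(215,160,285,230),9)
tip=ray(g,(296.85,156.6),.057); print(tip, "expected spot px side",proj(g,[tip[0],tip[1],.047]))
print("expected spot px top",proj(h,[.5795,.2677,.047]))
im=g["color"].astype(int)
y=(np.minimum(im[:,:,0],im[:,:,1])-im[:,:,2])[150:175,280:310]; vs,us=np.where(y>40); print("yellow side",us.mean()+280,vs.mean()+150,us.min()+280,us.max()+280,vs.min()+150,vs.max()+150)
plan([.4031+.055,.2116+.032,.2031],-77.8,1)
E
```

```text
[0.5828 0.27   0.057 ] expected spot px side [[296.9734 158.5146]]
expected spot px top [[246.7547 186.9132]]
yellow side 296.7307692307692 158.8846153846154 293 300 157 161
t 24.73 from [0.4578 0.2439 0.2031] head -77.8 tilt [-0.0019 -0.0006 -1.    ] F [-8.  -1.8 11.6] gap 0.535
tw [[0, np.float64(0.0), 0]]
of [[0.0, 0.0, 0.0]]
end [0.4578 0.2439 0.2031] -77.8
```

View pics/r_side.png

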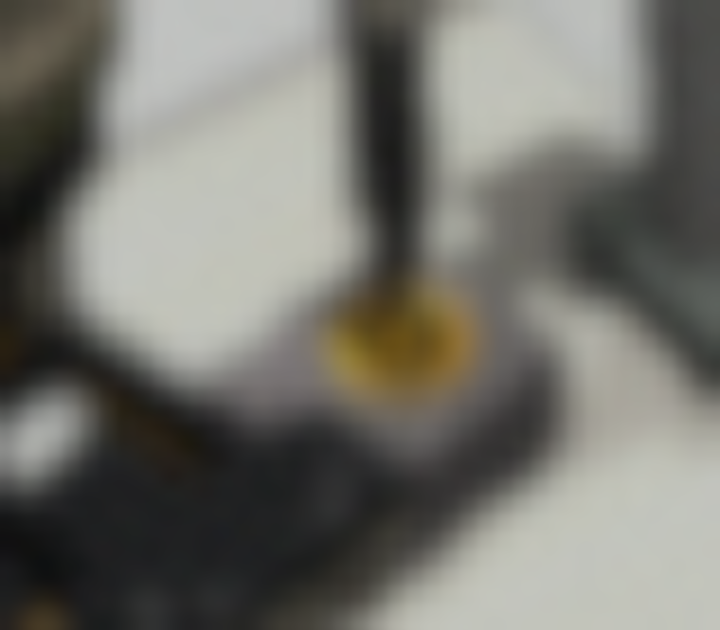

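View pics/r_top.png

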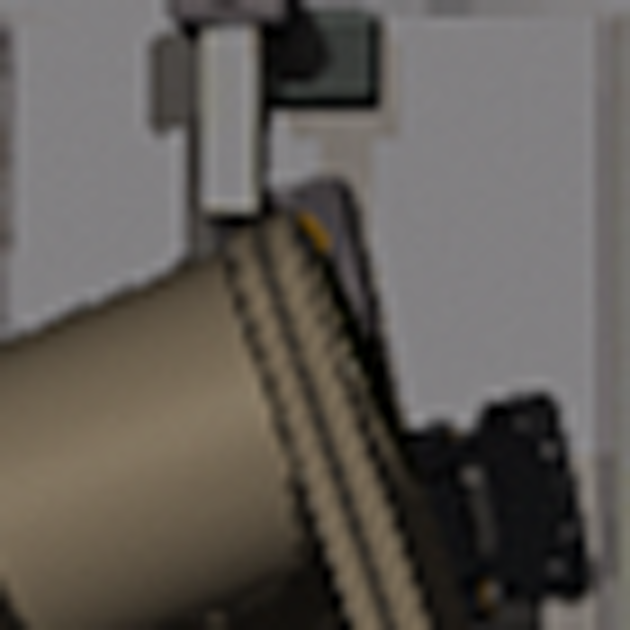

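In the side view the spot ellipse is centred at about (296.85,158.2) and should be at (297.0,158.5). That's within about 1 mm, so I'll release, back off and re-check.

Emit:
{"api": "send_rows", "payload": {"twist": [[0, 0, 0], [0, 0, 0], [0, 0, 0], [0, 0, 0], [0, 0, 0]], "offset": [[0, 0, 0], [0, 0, 0], [0, 0, 0], [0, 0, 0], [0, 0, 0]], "hand": [5, 5.5, 6, 7, 7]}}

```text
time: 25.35
tcp_pos: [0.4582, 0.2439, 0.2026]
tcp_rot: [-0.225, 2.109, -2.109]
contact_force: [0.4, 0.3, -0.7]
finger_gap: 0.746
```

Emit:
{"api": "send_rows", "payload": {"twist": [[0, 0, 0], [0, 0, 0], [0, 0, 0], [0, 0, 0], [0, 0, 0], [0, 0, 0], [0, 0, 0], [0, 0, 0]], "offset": [[0, -1, 0], [0, -2, 0], [0, -3, 0], [2, -3, 0], [2.5, -2.5, 0], [2, 0, 0], [0, 0, 0], [0, 0, 0]], "hand": [7, 7, 7, 7, 7, 7, 7, 7]}}

```text
time: 26.35
tcp_pos: [0.3951, 0.2302, 0.318]
tcp_rot: [-0.225, 2.109, -2.109]
contact_force: [0.1, -0.4, 0.4]
finger_gap: 0.752
```

```bash
python3 - <<'E'
from h import *
import pickle
np.set_printoptions(precision=4,suppress=True)
f=imaging.grab_frame("wrist"); save(f,"s_wrist"); pickle.dump(f,open("s.pkl","wb")); save(f,"s_crop",(230,0,390,120),5)
g=imaging.grab_frame("side"); save(g,"s_side",(275,140,315,175),18)
h=imaging.grab_frame("top"); save(h,"s_top",(215,160,285,230),9)
plan([.40,.23,.32],-77.8,1)
E
```

```text
t 26.5 from [0.3952 0.2302 0.3175] head -77.82 tilt [-0.0005 -0.0003 -1.    ] F [-0.7 -0.6 -0.2] gap 0.752
tw [[0, np.float64(-0.0), 0]]
of [[-0.5, -0.2, 0.1]]
end [0.4002 0.2303 0.3195] -77.82
```

View pics/s_crop.png

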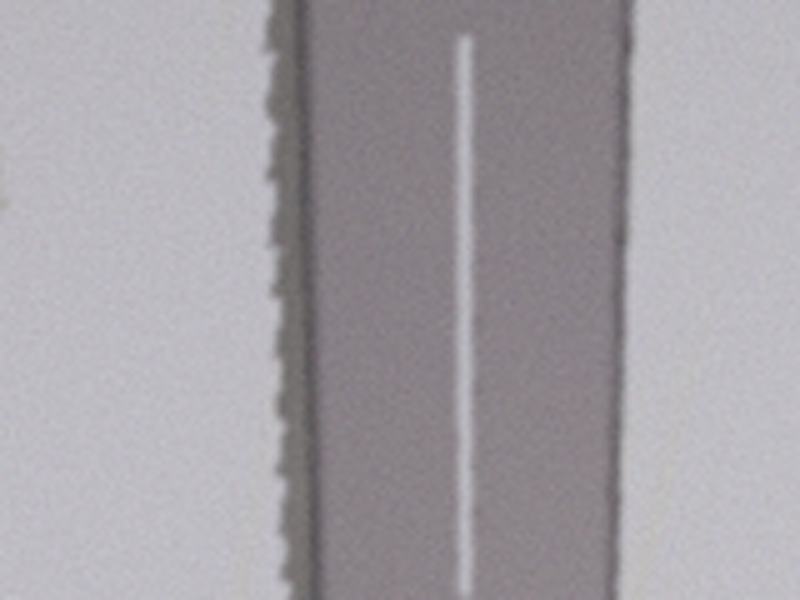

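View pics/s_side.png

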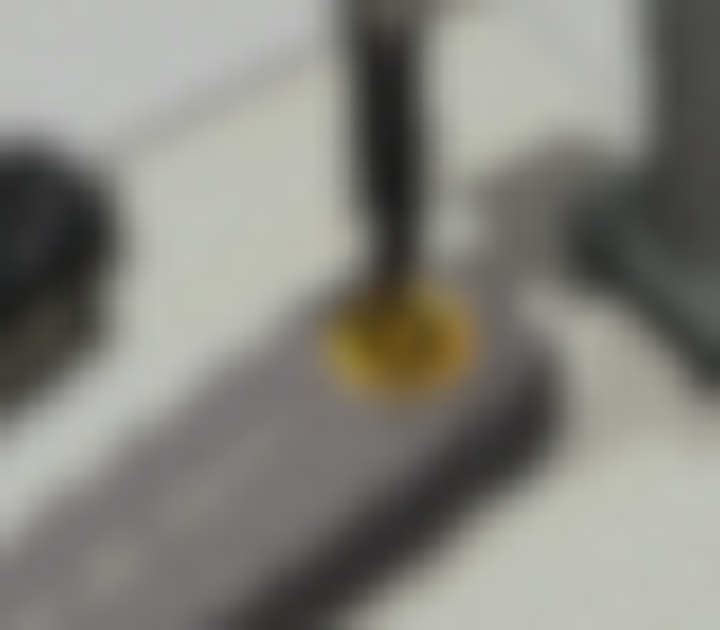

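View pics/s_top.png

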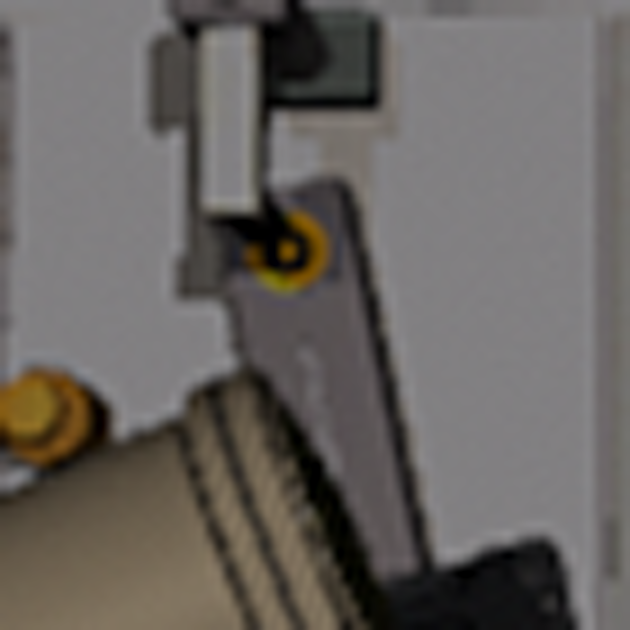

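Emit:
{"api": "send_rows", "payload": {"twist": [[0, 0, 0], [0, 0, 0], [0, 0, 0], [0, 0, 0], [0, 0, 0]], "offset": [[0, -3, 0], [0, -4, 0], [0, -3, 0], [0, 0, 0], [0, 0, 0]], "hand": [7, 7, 7, 7, 7]}}

```text
time: 27.12
tcp_pos: [0.3948, 0.2301, 0.4165]
tcp_rot: [-0.227, 2.109, -2.11]
contact_force: [-0.8, -0.9, 0.1]
finger_gap: 0.748
```

```bash
python3 - <<'E'
from h import *
import pickle
np.set_printoptions(precision=4,suppress=True)
f=imaging.grab_frame("wrist"); save(f,"t_wrist"); pickle.dump(f,open("t.pkl","wb")); save(f,"t_crop",(250,0,370,90),6)
for l in ["spot","probe_tip"]:
    for r in imaging.pinpoint(l,f)[:2]: print(l,np.array(r["at"]).round(4),round(r["score"],2),proj(f,r["at"])[0].round(0))
E
```

```text
probe_tip [ 0.5312 -0.0098  0.0224] 0.17 [542. 110.]
```

View pics/t_crop.png

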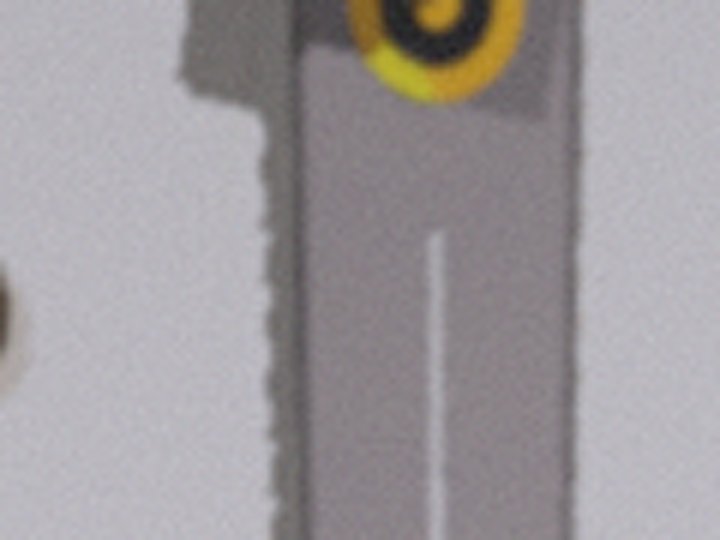

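Emit:
{"api": "send_rows", "payload": {"twist": [[0, 0, 0], [0, 0, 0], [0, 0, 0], [0, 0, 0]], "offset": [[-1.5, 0, 0], [-1.5, 0, 0], [0, 0, 0], [0, 0, 0]], "hand": [7, 7, 7, 7]}}

```text
time: 27.78
tcp_pos: [0.4236, 0.2364, 0.417]
tcp_rot: [-0.227, 2.109, -2.11]
contact_force: [-0.7, 0.6, 0.3]
finger_gap: 0.757
```

```bash
python3 - <<'E'
from h import *
import pickle
np.set_printoptions(precision=4,suppress=True)
f=imaging.grab_frame("wrist"); save(f,"u_wrist"); pickle.dump(f,open("u.pkl","wb")); save(f,"u_crop",(280,0,380,75),8)
for l in ["spot","probe_tip"]:
    for r in imaging.pinpoint(l,f)[:2]: print(l,np.array(r["at"]).round(4),round(r["score"],2),proj(f,r["at"])[0].round(0))
E
```

```text
spot [0.5743 0.2726 0.045 ] 0.74 [319.  39.]
probe_tip [0.5835 0.272  0.0568] 0.82 [321.  26.]
```

View pics/u_crop.png

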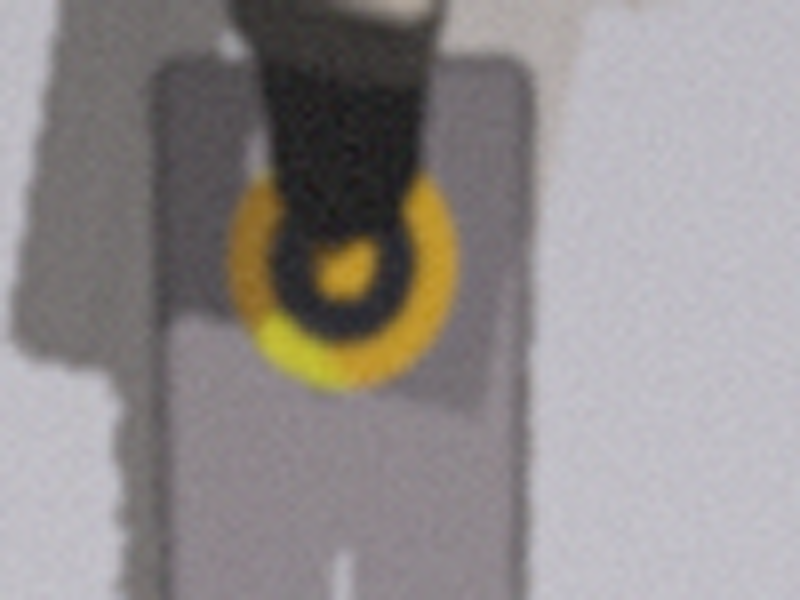

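```bash
python3 - <<'E'
from h import *
import pickle
np.set_printoptions(precision=4,suppress=True)
f=pickle.load(open("u.pkl","rb"))
px=lambda p:[280+(p[0]+.5)/8-.5,(p[1]+.5)/8-.5]
inv=lambda q:((q-[280,0]+.5)*8-.5).round(0)
# spot: fit circle projected
s=ray(f,px((344,268)),.047); print("spot",s)
th=np.linspace(0,2*np.pi,9)[:-1]
print("ring outline",inv(proj(f,[[s[0]+.015*np.cos(t),s[1]+.015*np.sin(t),.047] for t in th])).tolist())
print("above spot z .057/.087/.14",inv(proj(f,[[s[0],s[1],z] for z in (.057,.087,.14)])).tolist())
# probe body edges at z .087 , radius 9
for r,z in((.009,.087),(.009,.12),(.009,.14)): print(z,inv(proj(f,[[s[0]+r*np.sin(.21),s[1]-r*np.cos(.21),z],[s[0]-r*np.sin(.21),s[1]+r*np.cos(.21),z],[s[0]-r*np.cos(.21),s[1]-r*np.sin(.21),z]])).tolist())
print("mm per crop px", .03/230)
im=cv2.resize(f["color"][0:60,300:350],None,fx=14,fy=14,interpolation=cv2.INTER_CUBIC).astype(float)
im=np.clip((im-15)*3.0,0,255).astype(np.uint8)[:600]; cv2.imwrite("pics/u_tip.png",im[:,:,::-1])
E
```

```text
spot [0.5799 0.27   0.047 ]
ring outline [[368.0, 142.0], [281.0, 160.0], [232.0, 241.0], [249.0, 337.0], [320.0, 391.0], [405.0, 374.0], [455.0, 295.0], [441.0, 199.0]]
above spot z .057/.087/.14 [[344.0, 247.0], [344.0, 177.0], [345.0, 7.0]]
0.087 [[422.0, 177.0], [266.0, 176.0], [344.0, 264.0]]
0.12 [[433.0, 80.0], [256.0, 79.0], [344.0, 179.0]]
0.14 [[441.0, 7.0], [249.0, 7.0], [345.0, 115.0]]
mm per crop px 0.00013043478260869564
```

View pics/u_tip.png

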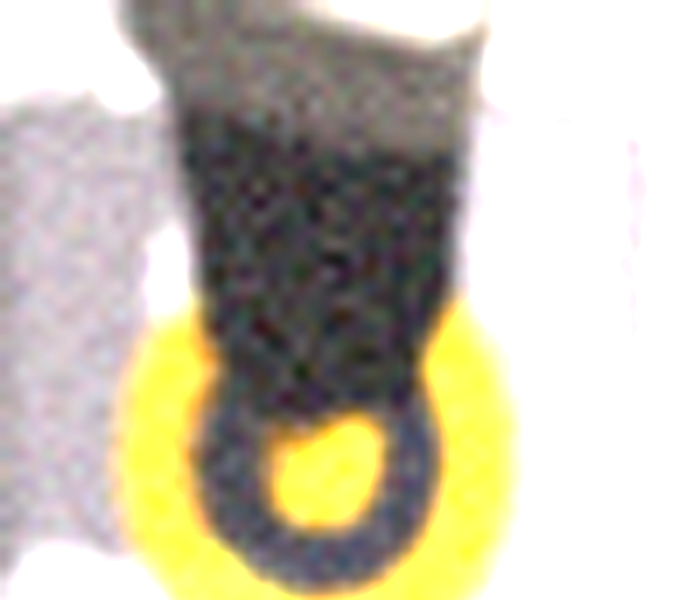

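The ring is centred at (344,268). The probe's lower end sits about 15–20 crop px (roughly 2 mm) further back than it should, so the tip itself needs a clearer, oblique look.

Emit:
{"api": "send_rows", "payload": {"twist": [[0, 0, 0], [0, 0, 0], [0, 0, 0], [0, 0, 0], [0, 0, 0.12], [0, 0, 0.12], [0, 0, 0.13], [0, 0, 0.13]], "offset": [[2.5, 3, 0], [2.5, 3.5, 0], [2.5, 3.5, 0], [2, 3.5, 0], [0, 0, 0], [0, 0, 0], [0, 0, 0], [0, 0, 0]], "hand": [7, 7, 7, 7, 7, 7, 7, 7]}}

```text
time: 28.92
tcp_pos: [0.331, 0.2165, 0.283]
tcp_rot: [0.28, 1.907, -1.804]
contact_force: [-0.1, -0.4, -0.0]
finger_gap: 0.751
```

Emit:
{"api": "send_rows", "payload": {"twist": [[0, 0, 0], [0, 0, 0]], "offset": [[0, 0, 0], [0, 0, 0]], "hand": [7, 7]}}

```text
time: 29.18
tcp_pos: [0.331, 0.2165, 0.283]
tcp_rot: [0.274, 1.91, -1.808]
contact_force: [-0.4, -0.9, 0.3]
finger_gap: 0.752
```

```bash
python3 - <<'E'
from h import *
import pickle
np.set_printoptions(precision=4,suppress=True)
f=imaging.grab_frame("wrist"); save(f,"v_wrist"); pickle.dump(f,open("v.pkl","wb"))
P=[[.58,.268,.057],[.58,.268,.047]]; u=proj(f,P); print(u)
c=u[0].astype(int); x0=max(c[0]-50,0); y0=max(c[1]-40,0); print(x0,y0); save(f,"v_crop",(x0,y0,x0+100,y0+75),8)
for l in ["spot","probe_tip"]:
    for r in imaging.pinpoint(l,f)[:2]: print(l,np.array(r["at"]).round(4),round(r["score"],2),proj(f,r["at"])[0].round(0))
E
```

```text
[[324.9256  72.295 ]
 [324.8412  78.9137]]
274 32
spot [0.5748 0.274  0.0471] 0.79 [318.  82.]
probe_tip [0.5792 0.2732 0.0536] 0.9 [319.  74.]
```

View pics/v_crop.png

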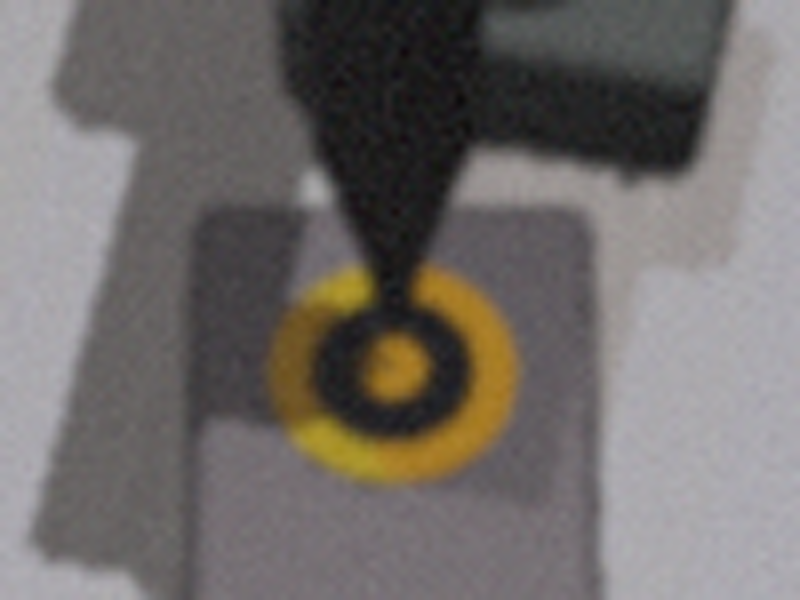

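```bash
python3 - <<'E'
from h import *
import pickle
np.set_printoptions(precision=4,suppress=True)
f=pickle.load(open("v.pkl","rb"))
c=f["color"][58:98,300:346].astype(float)
print(c.sum(2)[:30,18:30].astype(int))
im=cv2.resize(c,None,fx=15,fy=15,interpolation=cv2.INTER_CUBIC); im=np.clip((im-10)*4,0,255).astype(np.uint8); cv2.imwrite("pics/v_tip.png",im[:,:,::-1])
im=f["color"].astype(int); y=im[:,:,0]-im[:,:,2]
vs,us=np.where(y[55:105,295:350]>45); pts=np.stack([us+295,vs+55],1).astype(np.float32)
print("hull ellipse",cv2.fitEllipse(cv2.convexHull(pts)))
E
```

```text
[[ 77  70  76  95  96  53 118  94  83  89 121 193]
 [109  81  68  90  99 102  88  92  93  87 129 206]
 [141  79  87  72  86  90 104  85 104  97 161 240]
 [181 114  93 112  96 110  57  87  81 127 198 254]
 [232 150  86  80 107 100  77  89 104 155 233 264]
 [266 170 112  76  80  79  89  87 131 189 253 269]
 [311 219 134  96  63  93  83  87 131 229 283 291]
 [341 255 148  94  78  79  82 114 205 273 295 291]
 [365 279 182  92  52  91  87 142 210 299 310 335]
 [347 299 212 106 111 104 104 157 253 307 324 330]
 [357 323 208 129  85  61 102 169 253 319 330 331]
 [317 267 183 130  88 116  97 153 234 286 277 326]
 [238 198 160 113  80  79  83 130 157 195 241 280]
 [128 124 115 111 100  96  81  89 114 111 150 216]
 [ 98 116 136 125 114  98 121 126 110  88 112 146]
 [114 103 121 154 162 158 169 146 115  97  96 108]
 [ 80 105 143 200 244 253 262 207 156 125 115 108]
 [110 130 165 252 296 293 310 268 224 141 135 104]
 [129 144 192 234 288 317 327 333 275 195 115 129]
 [114 163 207 252 271 302 325 321 289 227 146  91]
 [131 177 208 277 301 323 321 326 311 196 139 115]
 [122 191 238 292 324 335 332 303 268 184 101 110]
 [125 156 224 297 313 315 305 259 210 144 127  97]
 [101 144 185 231 266 265 252 213 160 124 119 112]
 [123 106 122 158 184 159 149 124 117  88 108 107]
 [ 95  99 101 117 115 127 100 112 134 102 107 112]
 [125 106 113 100 124 104  99 119 103 118 126 181]
 [168 141 119 123 113  96 119  90 141 163 203 246]
 [259 208 189 175 157 174 170 165 209 242 277 290]
 [322 284 288 252 264 265 261 260 280 292 329 330]]
hull ellipse ((322.88763427734375, 78.12744140625), (28.040828704833984, 30.812910079956055), 92.69499206542969)
```

View pics/v_tip.png

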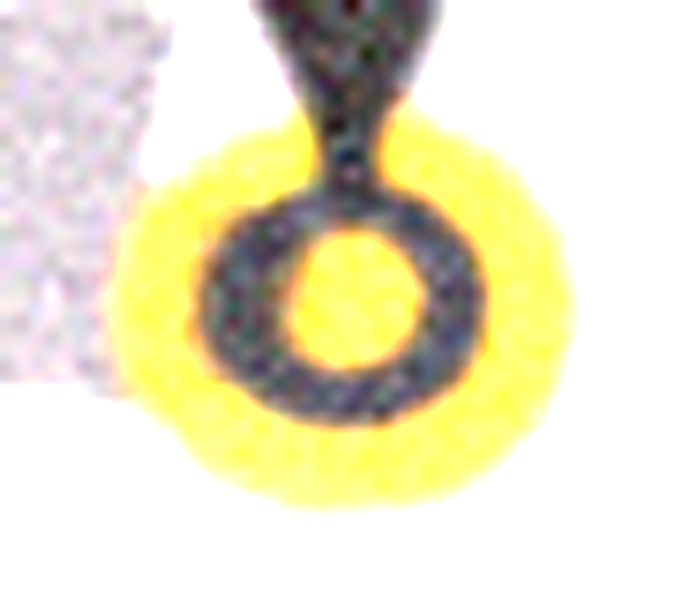

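In this view the spot centre is (323.0,77.8), which puts the tip at row 71.2 and column 323. The tip shows at row 71–72 and column 323, so it is aligned within about 1 mm. I'll retreat and check the whole scene.

Emit:
{"api": "send_rows", "payload": {"twist": [[0, 0, -0.12], [0, 0, -0.12], [0, 0, -0.13], [0, 0, -0.13], [0, 0, 0], [0, 0, 0], [0, 0, 0]], "offset": [[0, -3, 0], [0, -3, 0], [0, -3, 0], [0, -3, 0], [0, -1, 0], [0, 0, 0], [0, 0, 0]], "hand": [7, 7, 7, 7, 7, 7, 7]}}

```text
time: 30.2
tcp_pos: [0.2947, 0.2085, 0.4043]
tcp_rot: [-0.225, 2.109, -2.11]
contact_force: [-0.1, -0.1, 0.2]
finger_gap: 0.756
```

```bash
python3 - <<'E'
from h import *
np.set_printoptions(precision=4,suppress=True)
h=imaging.grab_frame("top"); save(h,"w_top"); save(h,"w_con",(360,165,460,245),8)
g=imaging.grab_frame("side"); save(g,"w_side")
for l in ["blue_fader_top","orange_fader_top","pointer_mark","handpiece_mid","spot","weight","swab_jar","gel_bottle"]:
    for r in imaging.pinpoint(l,g)[:4]: print(l,np.array(r["at"]).round(4),round(r["score"],2))
print(bot.get_state()["time"],bot.get_state()["contact_force"])
E
```

```text
blue_fader_top [ 0.4708 -0.2485  0.0635] 0.53
blue_fader_top [ 0.53   -0.0057 -0.0008] 0.51
blue_fader_top [0.5729 0.2705 0.0584] 0.32
orange_fader_top [ 0.5673 -0.319   0.0686] 0.42
pointer_mark [ 0.418  -0.258   0.0275] 0.46
pointer_mark [0.5767 0.272  0.0617] 0.17
handpiece_mid [ 0.2852 -0.2811  0.0143] 0.87
handpiece_mid [ 0.4976 -0.5553  0.0165] 0.81
handpiece_mid [ 0.7498 -0.4037  0.0113] 0.75
handpiece_mid [ 0.5293 -0.0092  0.016 ] 0.61
spot [0.579  0.2686 0.0489] 0.79
weight [0.5178 0.3602 0.0102] 0.68
swab_jar [ 0.3708  0.0206 -0.0016] 0.66
swab_jar [ 0.4177 -0.2589  0.0267] 0.34
gel_bottle [ 0.7129  0.0275 -0.0037] 0.77
30.7 [ 0.2852 -0.5642 -0.1746]
```

View pics/w_top.png

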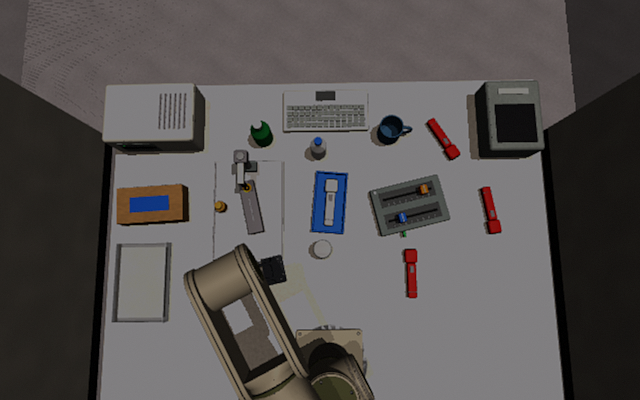

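View pics/w_con.png

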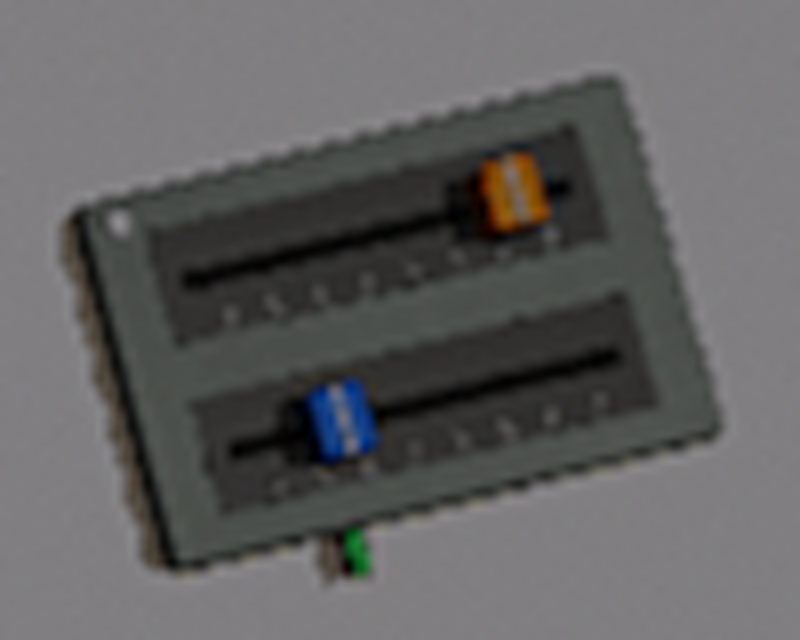

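View pics/w_side.png

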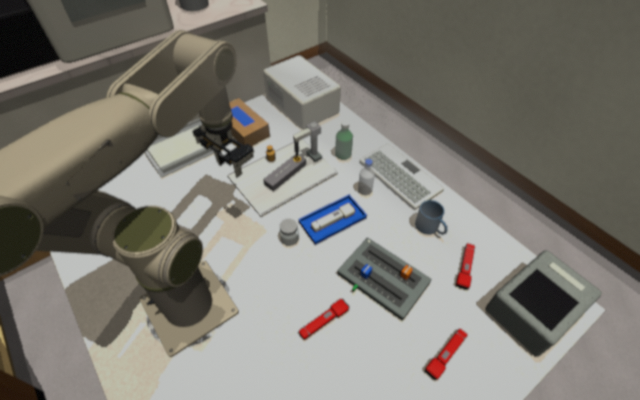

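```bash
python3 - <<'E'
from h import *
h=imaging.grab_frame("top"); px=lambda p:[360+(p[0]+.5)/8-.5,165+(p[1]+.5)/8-.5]
a=np.radians(13.05);U=np.array([-np.sin(a),np.cos(a)])
print((ray(h,px((342,420)),.0665)[:2]-ray(h,px((357,553)),.029)[:2])@U)
order.finish_job(); print(bot.get_state()["time"])
E
```

```text
-0.001080965559563706
the job is handed in; nothing more can be done
the job is handed in; nothing more can be done
```

I did the three steps in the order asked and handed the job in at about 31 s of the 67 s allowed; no verdict was reported.

- **Handpiece:** it lies flat and centred in the blue tray. I lowered it until it touched the floor before letting go, so it was not dropped.
- **Blue fader:** I gripped it and slid it about 103 mm. Its white line is about 0.8 mm (wrist view) to 1.1 mm (top view) from level with the green pointer. I left that small offset uncorrected.
- **Test block:** I slid it along the bed at constant height and released it.
    - **Oblique wrist view:** it puts the spot under the probe tip within about 1 mm.
    - **Side view:** it agrees within about 1 mm.
    - **Disagreement:** the top view and an earlier, steeper wrist view suggested the spot was 1–2 mm short along x. I trusted the oblique view, where the tip itself was visible.
- **Everything else:** the last pictures showed the orange fader, pointer, probe, weight, bottles, jar and red look-alikes where they started. The robot was clear of everything and its force readings were near zero.

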